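# Post the used test cassette into the collection bin

## Task

The home-visit test is finished: take the used test cassette out of its stand, find the slot in the bin's lid by feel and push the cassette in, foot first, past the rubber wiper under the slot until it drops right down into the bin. Be gentle: never press hard on the bin or its lid, and leave the pill jar, mug, glucose meter and jam jar undisturbed.

Things in the scene. Friction and masses are not known exactly. Their poses are not given: they have to be found in the camera images.
- cassette_mid (a point): Centre of the used test cassette, a flat white plastic piece, 20 to 40 g, standing upright in its stand's groove. 78 mm tall: this point is 39 mm above its foot and 39 mm below its top. z up, y along its width, x through its thickness. The lower 50 mm (body) is 26 mm wide and 12 mm thick, edges rounded 1 mm; the upper 28 mm (tab) is 24 mm wide and 8 mm thick, centred on the body.
- cassette_top (a point): Middle of the top edge of the cassette's tab, same axes as cassette_mid. Grip the tab here from above, across its 8 mm (along x).
- stand: White block fixed to the table, 70 (x) x 80 (y) x 26 mm, origin at the centre of its underside. Its groove is 14 x 28 mm, 18 mm deep (groove floor 8 mm above the table); the cassette stands in it, axes along those of the stand; lift it over 20 mm to clear the groove.
- bin: Grey tub fixed to the table, white lid, 140 (x) x 180 (y) mm, origin at the centre of its underside, z up. Floor inside at 4 mm, inner walls at x +-66 and y +-86 mm, lid top at 132 mm. On the lid lies a grey slotted plate 76 (x) x 90 (y) x 4 mm, top at 136 mm, so stiff to slide (30 N) that it counts as immovable. Pressing anywhere on the bin with over 30 N is too hard.
- slot_zero (a point): Point level with the slotted plate's top (136 mm above the table), axes of the bin. The slot, 14 mm (x) by 29 mm (y), goes straight down; its centre is at y = 0, somewhere from 2 to 26 mm to the +x side of this point. It is not measured and differs each time: find it by feel, e.g. tap lightly along +x with the cassette's foot, 2.5 mm at a time, until it goes in.
- wiper_level (a point): Point 14 mm below slot_zero. From about this depth a sprung rubber wiper on the slot's +x side bears on the cassette's thick part: pushing on then takes 2 to 8 N. Once that part has passed it (cassette top about 5 mm above the plate) the cassette drops to the bin's floor. Fingers do not fit the slot: let go and push the tab's top down with closed fingertips.
- pills: White pill jar, 44 mm across, 85 mm tall, origin at its foot; leave alone.
- mug: White mug, 76 mm across, 90 mm tall, origin at its foot; leave alone.
- meter: Flat glucose meter, 60 x 95 x 18 mm, origin at its underside; leave alone.
- jam: Glass jam jar, 72 mm across, 110 mm tall, origin at its foot; leave alone.
Not all that is in view belongs to the job. There is more than one size of the part that bears cassette_mid; the job needs the smallest.

How it is judged:
By the outcome, as a careful person would: the job done as asked, in the order asked, and still so for the second after the job is handed in, with the robot touching nothing.
It also fails if it takes over 72 s, if anything falls off the work surface, if the arm or the gripper's body presses on something with over 40 N, if the wrist force passes 120 N, or if a joint passes its speed limit or range.

## Robot

A 7-joint arm with a two-finger parallel gripper is mounted at the origin on the work surface. World frame = base frame: x ahead of the robot, y to its left, z up, the work surface at z = 0. Lengths are in m, angles in rad, forces in N, time in s.
With the tool pointing down it reaches from about 0.4 to 0.9 m from the base axis. Payload 5.6 kg.
Tool frame: the origin (TCP) lies between the finger pads; the fingertips stand 17 mm ahead of it and the grasp point (between the pads) lies 2 mm behind it; z points along the fingers, y is the direction in which the jaws open and shut (so a half turn about z gives the same grasp; the last joint's range is limited). The gripper opens to 92 mm and grips with 3 to 60 N. Pads are 20 mm wide; open, the fingers measure 128 mm over their backs; the gripper's body (75 mm by 189 mm) begins 69 mm behind the grasp point.
Start: joints at [1.12, 0.468, -0.012, 1.603, 0.006, 1.071, -0.056], TCP at [0.258, -0.597, 0.232] pointing down, gripper open.
Joint ranges: [-2.53, 2.53], [-0.31, 2.02], [-1.57, 1.55], [0.28, 2.44], [-1.29, 4.43], [0.15, 1.84], [-2.92, 2.92]. Speed limits (rad/s): [2.57, 2.57, 3.14, 3.14, 3.14, 3.14, 3.14].

## Interface

Orientations are given as [roll, pitch, yaw] about the fixed x, y, z axes, in that order (R = Rz(yaw) Ry(pitch) Rx(roll)).
In Python, from workcell import arm, get_image, finder gives the robot as it stands.
- The arm moves only by the shell command python3 -m crank 'ROWS' [FORCE]. ROWS is JSON, a list of rows, each an object of numbers: "jaw": the opening, from 0 (shut) to 1 (fully open); "dx", "dy", "dz": the shift along the tool's x, y, z in m; "wx", "wy", "wz": the turn, a rotation vector about the tool's x, y, z in rad. A call has 1 to 8 rows; each row shifts and turns the commanded pose from where the row before left it, along the tool's axes as they then stand; what a row does not reach is not made up. A row lasts 1/12 s, in which the tool goes at most 41.7 mm and 7.16 degrees, less where a joint would pass 70% of its speed; a pose out of reach is approached as far as the arm can. A call is refused whole if a number of a shift passes 0.0417 or a number of a turn 0.125, either way. A call with a gripper value outside its range is refused whole. The fingers move at their own pace and stop on an object; FORCE is the grip in N (left out, the last holds). Time passes only in rows, so rows that do not move let the fingers close. It gives the time, the measured TCP pose, the force and the opening at its end, in the units of the state.
- arm.sense(): the state, without advancing time (a new reading comes with each control period).
- get_image(name): name is "scene" or "side" or "wrist"; returns a dict with "pixels" (480x640x3 uint8, red, green, blue), "fx", "fy", "cx", "cy" (pixels), "R" (3x3) and "t" (3): a world point X has camera coordinates R X + t. Camera axes: x right, y down, z forward; pixel columns grow to the right and rows downward; lengths in m; the calibration is good to about 2 mm. A picture is of the moment at which its call begins. There is no depth.
- arm.close_job(): hands the job in, once; it reports no verdict.
Trained networks look in a picture, given as the dict that the camera call returned (one of the last four; its "shot" number tells which), for a name from the list of things; names that differ only in an ending like _2 or _b are one class to them, and where a whole thing is asked for, a point or a joint stands for the part that bears it (a point fixed in the world has none). Each returns a list of dicts, best first, with "confidence" (0 to 1); they miss things now and then, are a little off and sometimes report something else, mostly with a low value. They report only what shows in the picture. A call takes as long as a camera call. They do not tell look-alikes from the thing itself.
- finder.look_for(picture, target): "at" ([x, y, z] in m, in world coordinates, good to about 4 mm: the middle of the surface that is visible of it).
- finder.regions_of(picture, target): "pixels" (480x640 bool, what is visible of it).
The state is a dict: "time": time; "qpos": joint angles; "joint_vel": joint speeds; "joint_efforts": joint torques, N m; "eef_pos": TCP position; "ee_rot": TCP orientation; "contact_force": force on the tool from outside, world axes, zero at the start; "moment": the same for the moment, N m; "grip_width": finger opening in m.
Only numpy, scipy, OpenCV 4.12 (cv2) and the standard library are available. Lean on these libraries where they do the work, as an engineer would, in place of code of your own. Each camera call takes 0.05 s, during which the arm holds its last target.

## Working session

There is one attempt and no reset: what is moved stays moved. The work goes in short steps, Python scripts to look and compute and a shell command to move; the robot and the scene stay as the last step left them, time stands still between calls to the robot, and variables do not carry over. Pictures are saved under pics/ and viewed, and the job is handed in when it is done.

```bash
ls; mkdir -p pics; cat > h.py <<'E'
import numpy as np, cv2
from workcell import arm, get_image, finder
def save(im,name,crop=None,s=1):
    p=im["pixels"][:,:,::-1]
    if crop: p=p[crop[1]:crop[3],crop[0]:crop[2]]
    if s!=1: p=cv2.resize(p,None,fx=s,fy=s,interpolation=cv2.INTER_CUBIC)
    cv2.imwrite("pics/"+name,p)
def proj(im,X):
    c=np.array(im["R"])@np.array(X)+np.array(im["t"]); return np.array([im["fx"]*c[0]/c[2]+im["cx"],im["fy"]*c[1]/c[2]+im["cy"]])
def ray(im,u,v,z):
    R=np.array(im["R"]);t=np.array(im["t"]);o=-R.T@t
    d=R.T@np.array([(u-im["cx"])/im["fx"],(v-im["cy"])/im["fy"],1]);return o+d*(z-o[2])/d[2]
E
python3 - <<'E'
from h import *
s=arm.sense();print({k:np.round(v,3).tolist() for k,v in s.items()})
for n in ["scene","side","wrist"]:
    im=get_image(n);save(im,n+"0.png")
    print(n,"cam",np.round(-np.array(im["R"]).T@np.array(im["t"]),3),im["fx"])
    for t in ["cassette_mid","cassette_top","stand","bin","slot_zero","pills","mug","meter","jam"]:
        for d in finder.look_for(im,t): print(t,np.round(d["at"],3),round(d["confidence"],2),np.round(proj(im,d["at"])))
E
```

```text
pics
{'time': 0.0, 'qpos': [1.12, 0.468, -0.012, 1.604, 0.006, 1.071, -0.056], 'joint_vel': [0.001, -0.001, -0.001, 0.0, -0.001, 0.001, -0.001], 'joint_efforts': [-0.001, -52.057, -0.013, -24.375, -0.057, 0.017, 0.0], 'eef_pos': [0.257, -0.596, 0.231], 'ee_rot': [-3.14, 0.0, 0.408], 'contact_force': [-0.022, 0.111, 0.595], 'moment': [-0.004, -0.0, -0.019], 'grip_width': 0.092}
scene cam [ 1.234 -0.521  1.043] 532.1542533142118
cassette_mid [ 0.5   -0.165  0.061] 0.69 [247. 255.]
cassette_mid [ 0.595 -0.148  0.058] 0.53 [276. 276.]
cassette_top [ 0.604 -0.237  0.059] 0.97 [246. 299.]
cassette_top [ 0.498 -0.163  0.057] 0.95 [248. 255.]
cassette_top [0.529 0.392 0.056] 0.71 [420. 163.]
bin [0.564 0.108 0.132] 0.93 [352. 196.]
pills [ 0.437 -0.016  0.057] 0.56 [282. 212.]
mug [0.527 0.392 0.06 ] 0.58 [420. 161.]
meter [0.773 0.05  0.018] 0.57 [391. 290.]
jam [ 0.578 -0.433  0.088] 0.83 [158. 334.]
jam [ 0.592 -0.148  0.055] 0.55 [276. 276.]
side cam [0.409 0.85  0.721] 442.56341786335344
cassette_mid [ 0.491 -0.155  0.061] 0.66 [374. 224.]
cassette_mid [ 0.592 -0.22   0.068] 0.48 [342. 206.]
cassette_top [ 0.492 -0.154  0.058] 0.65 [374. 225.]
cassette_top [ 0.599 -0.221  0.065] 0.63 [339. 206.]
stand [ 0.581 -0.131  0.032] 0.95 [340. 234.]
stand [0.767 0.074 0.01 ] 0.42 [251. 279.]
bin [0.524 0.213 0.136] 0.7 [338. 291.]
slot_zero [0.524 0.213 0.133] 0.67 [338. 293.]
pills [0.42  0.016 0.055] 0.84 [396. 268.]
mug [0.514 0.423 0.055] 0.81 [320. 410.]
meter [0.768 0.074 0.011] 0.71 [250. 279.]
jam [ 0.548 -0.402  0.065] 0.78 [366. 178.]
wrist cam [ 0.334 -0.564  0.385] 359.39592488970567
```

View pics/scene0.png

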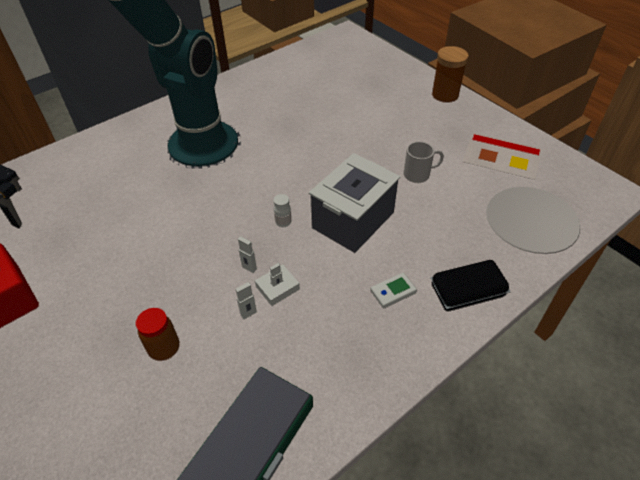

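View pics/side0.png

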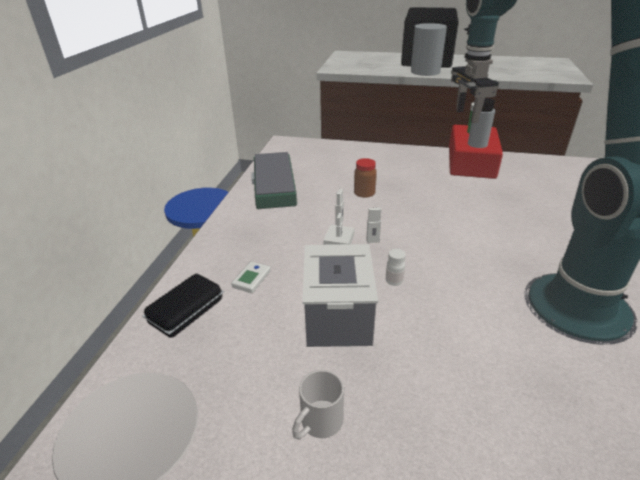

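```bash
python3 - <<'E'
from h import *
im=get_image("scene");save(im,"scrop.png",(200,210,340,330),5)
im=get_image("side");save(im,"dcrop.png",(300,170,430,270),6)
E
```

```text
(no output)
```

View pics/scrop.png

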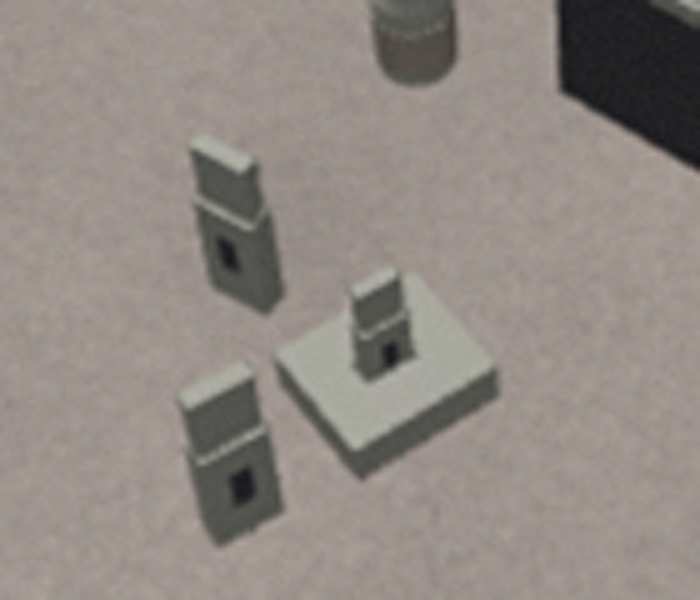

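View pics/dcrop.png

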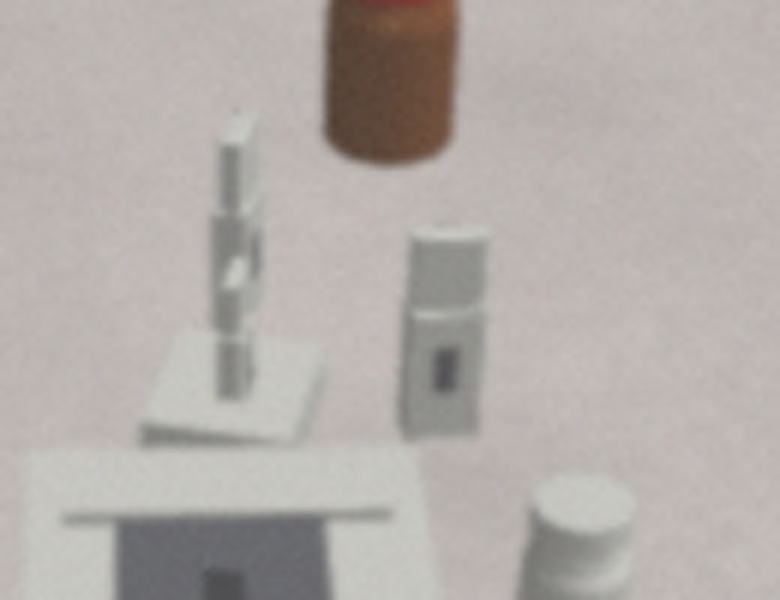

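Three candidates: scene (247,255) and (246,299) are larger and stand free on the table. The one at (277,276) is the smallest and is the only one in the stand's groove, so it fits the description. Next I measure the stand and the bin.

```bash
python3 - <<'E'
from h import *
im=get_image("scene")
print("stand");P=[ray(im,200+u/5,210+v/5,.026) for u,v in [(275,355),(415,275),(497,370),(360,450)]]
for p in P: print(np.round(p,4))
print(np.mean(P,0),[np.linalg.norm(P[i]-P[i-1]) for i in range(4)])
print("cassette top")
for u,v in [(350,290),(395,268),(402,278),(360,300)]: print(np.round(ray(im,200+u/5,210+v/5,.086),4))
save(im,"bin1.png",(300,140,410,260),5)
d=finder.regions_of(im,"stand");print([(x["confidence"],x["pixels"].sum()) for x in d])
im=get_image("side");save(im,"bin2.png",(290,230,390,350),5)
E
```

```text
stand
[ 0.553  -0.1828  0.026 ]
[ 0.5567 -0.1037  0.026 ]
[ 0.6266 -0.1075  0.026 ]
[ 0.6222 -0.1833  0.026 ]
[ 0.589597  -0.1443054  0.026    ] [np.float64(0.06925269888452401), np.float64(0.07927083055708942), np.float64(0.0700006769861143), np.float64(0.07592150008585313)]
cassette top
[ 0.5848 -0.156   0.086 ]
[ 0.5876 -0.1329  0.086 ]
[ 0.5943 -0.1339  0.086 ]
[ 0.5923 -0.1559  0.086 ]
[(0.61, np.int64(885))]
```

View pics/bin1.png

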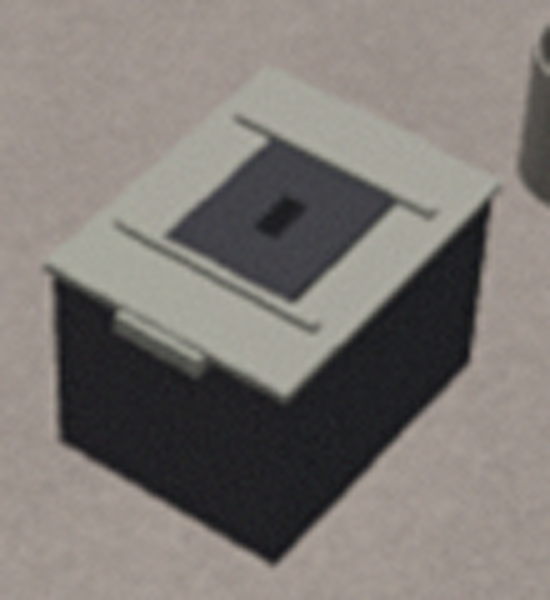

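View pics/bin2.png

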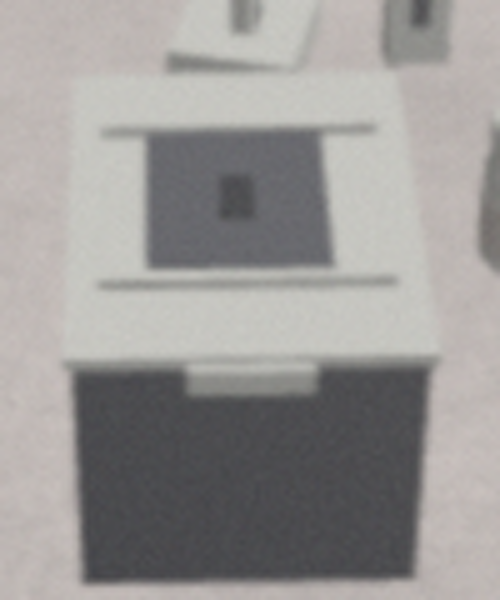

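```bash
python3 - <<'E'
from h import *
for n,o,L,Pl,S in [("scene",(300,140),[(52,268),(270,68),(500,188),(287,400)],[(168,235),(275,139),(395,205),(295,300)],(281,216)),
 ("side",(290,230),[(78,75),(402,75),(438,358),(65,358)],[(147,132),(322,132),(333,266),(147,268)],(237,197))]:
    im=get_image(n);f=lambda p,z:ray(im,o[0]+p[0]/5,o[1]+p[1]/5,z)
    for q,z in((L,.132),(Pl,.136)):
        P=[f(p,z) for p in q];print(n,np.round(P,4).tolist(),"mean",np.round(np.mean(P,0),4),np.round([np.linalg.norm(P[i]-P[i-1]) for i in range(4)],4))
        for i in range(4):
            d=P[i]-P[i-1];print(" ang",round(np.degrees(np.arctan2(d[1],d[0])),1),end="")
        print()
    print("slot",np.round(f(S,.136),4))
im=get_image("side")
for p in [(238,118),(258,108),(222,145),(246,145)]: print(np.round(ray(im,300+p[0]/6,170+p[1]/6,.086),4))
print("side stand",[np.round(ray(im,300+p[0]/6,170+p[1]/6,.026),4).tolist() for p in [(190,333),(325,343),(298,440),(142,425)]])
print("side cassette", [np.round(ray(im,300+p[0]/6,170+p[1]/6,.086),4).tolist() for p in [(230,263),(248,262),(243,288),(222,288)]])
E
```

```text
scene [[0.493, 0.0346, 0.132], [0.4492, 0.2146, 0.132], [0.5915, 0.2422, 0.132], [0.6311, 0.0646, 0.132]] mean [0.5412 0.139  0.132 ] [0.1414 0.1852 0.1449 0.182 ]
 ang -167.8 ang 103.7 ang 11.0 ang -77.4
scene [[0.5145, 0.0902, 0.136], [0.4955, 0.1769, 0.136], [0.5699, 0.1903, 0.136], [0.5876, 0.1082, 0.136]] mean [0.5419 0.1414 0.136 ] [0.0753 0.0887 0.0756 0.084 ]
 ang -166.1 ang 102.3 ang 10.2 ang -77.8
slot [0.5398 0.1417 0.136 ]
side [[0.6238, 0.0699, 0.132], [0.4805, 0.0415, 0.132], [0.444, 0.2215, 0.132], [0.5841, 0.2502, 0.132]] mean [0.5331 0.1458 0.132 ] [0.1845 0.146  0.1837 0.143 ]
 ang -77.6 ang -168.8 ang 101.5 ang 11.5
side [[0.5828, 0.1101, 0.136], [0.5086, 0.0953, 0.136], [0.4908, 0.1812, 0.136], [0.5635, 0.1972, 0.136]] mean [0.5364 0.1459 0.136 ] [0.0892 0.0757 0.0878 0.0744]
 ang -77.5 ang -168.7 ang 101.7 ang 12.4
slot [0.5364 0.146  0.136 ]
[ 0.6089 -0.2779  0.086 ]
[ 0.601  -0.2896  0.086 ]
[ 0.6116 -0.2503  0.086 ]
[ 0.6003 -0.2524  0.086 ]
side stand [[0.6125, -0.1757, 0.026], [0.5488, -0.1795, 0.026], [0.5486, -0.1006, 0.026], [0.6192, -0.0983, 0.026]]
side cassette [[0.5884, -0.1462, 0.086], [0.5806, -0.1486, 0.086], [0.5789, -0.1269, 0.086], [0.588, -0.1252, 0.086]]
```

```bash
python3 -m crank '[{"dz":-0.03,"jaw":1},{"dx":0.0345,"dy":-0.0205},{"dx":0.0345,"dy":-0.0205},{"dx":0.0345,"dy":-0.0205},{"dx":0.0345,"dy":-0.0205},{"dx":0.0345,"dy":-0.0205},{"dx":0.0345,"dy":-0.0205},{"dx":0.0345,"dy":-0.0205}]' 10
python3 -m crank '[{"dx":0.0345,"dy":-0.0205},{"dx":0.0345,"dy":-0.0205},{"dx":0.0345,"dy":-0.0205},{"dx":0.0345,"dy":-0.0205},{"dx":0.0345,"dy":-0.0205},{"wz":-0.1163},{"wz":-0.1163},{"wz":-0.1163}]'
python3 -m crank '[{"wz":-0.1163},{"wz":-0.1163},{"wz":-0.1163},{"wz":-0.1163},{"wz":-0.1163},{"wz":-0.1163},{"wz":-0.1163},{"dx":0}]'
python3 - <<'E'
from h import *
im=get_image("wrist");save(im,"w1.png")
print(np.round(-np.array(im["R"]).T@np.array(im["t"]),3),np.round(im["R"],2))
for t in ["cassette_mid","cassette_top","stand"]:
        for d in finder.look_for(im,t): print(t,np.round(d["at"],3),round(d["confidence"],2),np.round(proj(im,d["at"])))
E
```

```text
[ 0.334 -0.564  0.385] [[ 0.4  -0.92  0.  ]
 [-0.88 -0.38  0.29]
 [-0.27 -0.12 -0.96]]invalid input at $[0]: expected keys jaw, dx, dy, dz, wx, wy, wz
invalid input at $[0]: expected keys jaw, dx, dy, dz, wx, wy, wz
invalid input at $[0]: expected keys jaw, dx, dy, dz, wx, wy, wz
```

View pics/w1.png

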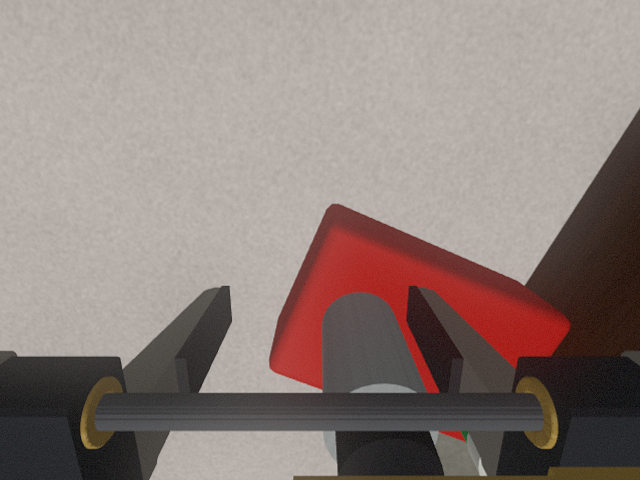

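The wrist view shows a red box with a grey cylinder under the gripper, around (370,350). I will go straight up first. Every row also needs all seven keys.

```bash
python3 -m crank '[{"jaw":1,"dx":0,"dy":0,"dz":-0.04,"wx":0,"wy":0,"wz":0},{"jaw":1,"dx":0,"dy":0,"dz":-0.04,"wx":0,"wy":0,"wz":0},{"jaw":1,"dx":0.0345,"dy":-0.0205,"dz":0,"wx":0,"wy":0,"wz":0},{"jaw":1,"dx":0.0345,"dy":-0.0205,"dz":0,"wx":0,"wy":0,"wz":0},{"jaw":1,"dx":0.0345,"dy":-0.0205,"dz":0,"wx":0,"wy":0,"wz":0},{"jaw":1,"dx":0.0345,"dy":-0.0205,"dz":0,"wx":0,"wy":0,"wz":0},{"jaw":1,"dx":0.0345,"dy":-0.0205,"dz":0,"wx":0,"wy":0,"wz":0},{"jaw":1,"dx":0.0345,"dy":-0.0205,"dz":0,"wx":0,"wy":0,"wz":0}]' 10
python3 -m crank '[{"jaw":1,"dx":0.0345,"dy":-0.0205,"dz":0,"wx":0,"wy":0,"wz":0},{"jaw":1,"dx":0.0345,"dy":-0.0205,"dz":0,"wx":0,"wy":0,"wz":0},{"jaw":1,"dx":0.0345,"dy":-0.0205,"dz":0,"wx":0,"wy":0,"wz":0},{"jaw":1,"dx":0.0345,"dy":-0.0205,"dz":0,"wx":0,"wy":0,"wz":0},{"jaw":1,"dx":0.0345,"dy":-0.0205,"dz":0,"wx":0,"wy":0,"wz":0},{"jaw":1,"dx":0,"dy":0,"dz":0,"wx":0,"wy":0,"wz":-0.1163},{"jaw":1,"dx":0,"dy":0,"dz":0,"wx":0,"wy":0,"wz":-0.1163},{"jaw":1,"dx":0,"dy":0,"dz":0,"wx":0,"wy":0,"wz":-0.1163}]'
python3 -m crank '[{"jaw":0.5,"dx":0,"dy":0,"dz":0,"wx":0,"wy":0,"wz":-0.1163},{"jaw":0.5,"dx":0,"dy":0,"dz":0,"wx":0,"wy":0,"wz":-0.1163},{"jaw":0.5,"dx":0,"dy":0,"dz":0,"wx":0,"wy":0,"wz":-0.1163},{"jaw":0.5,"dx":0,"dy":0,"dz":0,"wx":0,"wy":0,"wz":-0.1163},{"jaw":0.5,"dx":0,"dy":0,"dz":0,"wx":0,"wy":0,"wz":-0.1163},{"jaw":0.5,"dx":0,"dy":0,"dz":0,"wx":0,"wy":0,"wz":-0.1163},{"jaw":0.5,"dx":0,"dy":0,"dz":0,"wx":0,"wy":0,"wz":-0.1163},{"jaw":0.5,"dx":0,"dy":0,"dz":0,"wx":0,"wy":0,"wz":0}]'
python3 - <<'E'
from h import *
im=get_image("wrist");save(im,"w2.png")
print(np.round(-np.array(im["R"]).T@np.array(im["t"]),3),np.round(im["R"],2))
for t in ["cassette_mid","cassette_top","stand"]:
        for d in finder.look_for(im,t): print(t,np.round(d["at"],3),round(d["confidence"],2),np.round(proj(im,d["at"])))
E
```

```text
time: 2.77
eef_pos: [0.3998, -0.4, 0.3119]
ee_rot: [3.141, -0.0, 0.407]
contact_force: [0.8, -0.8, -0.9]
grip_width: 0.0917
time: 3.43
eef_pos: [0.5173, -0.2381, 0.3116]
ee_rot: [3.142, 0.0, 0.765]
contact_force: [0.2, -0.5, -0.5]
grip_width: 0.0917
time: 4.1
eef_pos: [0.5166, -0.2392, 0.3116]
ee_rot: [3.142, -0.0, 1.574]
contact_force: [-0.1, 0.3, -0.1]
grip_width: 0.0458
[ 0.516 -0.156  0.465] [[ 1.    0.    0.  ]
 [ 0.   -0.96  0.29]
 [ 0.   -0.29 -0.96]]
cassette_mid [ 0.58  -0.145  0.073] 0.78 [381. 124.]
cassette_mid [ 0.599 -0.233  0.076] 0.64 [395. 209.]
cassette_mid [ 0.492 -0.162  0.107] 0.56 [294. 142.]
cassette_mid [ 0.583 -0.142  0.03 ] 0.17 [377. 122.]
cassette_top [ 0.495 -0.16   0.106] 0.96 [297. 140.]
cassette_top [ 0.582 -0.142  0.076] 0.94 [384. 121.]
cassette_top [ 0.596 -0.232  0.079] 0.85 [392. 208.]
stand [ 0.581 -0.139  0.027] 0.92 [376. 120.]
```

View pics/w2.png

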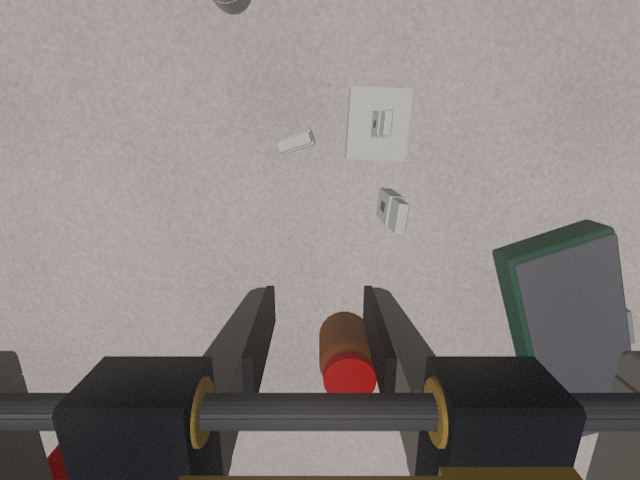

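```bash
python3 - <<'E'
from h import *
im=get_image("wrist");save(im,"w2c.png",(330,70,430,170),6)
E
```

```text
(no output)
```

View pics/w2c.png

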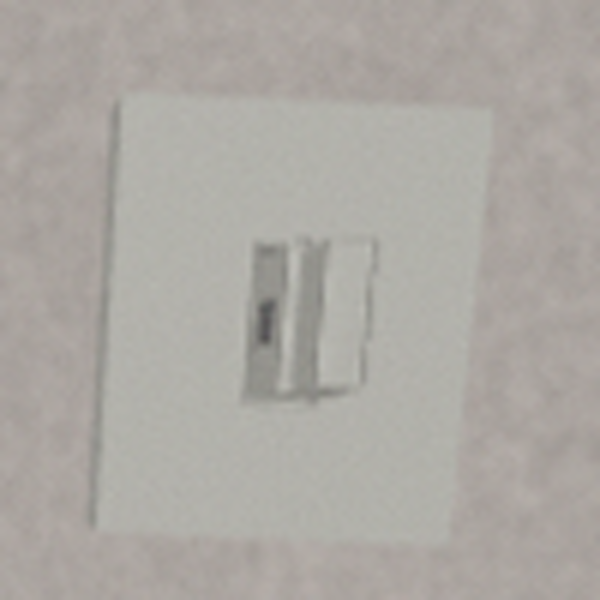

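```bash
python3 - <<'E'
from h import *
im=get_image("wrist")
f=lambda p,z:ray(im,330+p[0]/6,70+p[1]/6,z)
P=[f(p,.026) for p in [(120,95),(492,107),(450,543),(97,527)]]
print(np.round(P,4),np.mean(P,0))
for i in range(4):
    d=P[i]-P[i-1];print(np.linalg.norm(d),np.degrees(np.arctan2(d[1],d[0])))
P=[f(p,.086) for p in [(328,238),(377,238),(366,388),(320,388)]]
print(np.round(P,4),np.mean(P,0))
E
```

```text
[[ 0.5516 -0.103   0.026 ]
 [ 0.6214 -0.1052  0.026 ]
 [ 0.619  -0.1849  0.026 ]
 [ 0.5489 -0.1816  0.026 ]] [ 0.5852342  -0.14369175  0.026     ]
0.07873210918357719 87.9963875587114
0.06984428023625008 -1.8552937183984954
0.0797404862028203 -91.76791834200205
0.07017694067531616 177.32125148294276
[[ 0.5815 -0.132   0.086 ]
 [ 0.5896 -0.132   0.086 ]
 [ 0.5891 -0.1556  0.086 ]
 [ 0.5814 -0.1556  0.086 ]] [ 0.58542433 -0.14376938  0.086     ]
```

```bash
python3 -m crank '[{"jaw":0.4,"dx":0,"dy":0,"dz":0,"wx":0,"wy":0,"wz":0.04},{"jaw":0.4,"dx":0.0327,"dy":0.0217,"dz":0,"wx":0,"wy":0,"wz":0},{"jaw":0.4,"dx":0.0327,"dy":0.0217,"dz":0,"wx":0,"wy":0,"wz":0},{"jaw":0.4,"dx":0.0327,"dy":0.0217,"dz":0,"wx":0,"wy":0,"wz":0},{"jaw":0.4,"dx":0,"dy":0,"dz":0.04,"wx":0,"wy":0,"wz":0},{"jaw":0.4,"dx":0,"dy":0,"dz":0.04,"wx":0,"wy":0,"wz":0},{"jaw":0.4,"dx":0,"dy":0,"dz":0.04,"wx":0,"wy":0,"wz":0},{"jaw":0.4,"dx":0,"dy":0,"dz":0,"wx":0,"wy":0,"wz":0}]'
python3 - <<'E'
from h import *
im=get_image("wrist");save(im,"w3.png")
im=get_image("scene");save(im,"s3.png",(200,170,340,290),5)
print(np.round(arm.sense()["eef_pos"],4),np.round(arm.sense()["ee_rot"],4))
E
```

```text
time: 5.07
eef_pos: [0.5808, -0.1429, 0.1839]
ee_rot: [-3.128, -0.003, 1.531]
contact_force: [-0.8, -0.2, -1.4]
grip_width: 0.0365
[ 0.5854 -0.1436  0.1913] [-3.1394e+00 -7.0000e-04  1.5303e+00]
```

View pics/w3.png

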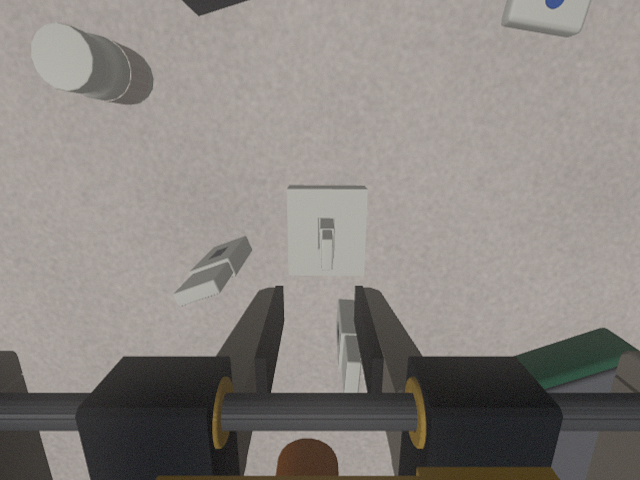

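View pics/s3.png

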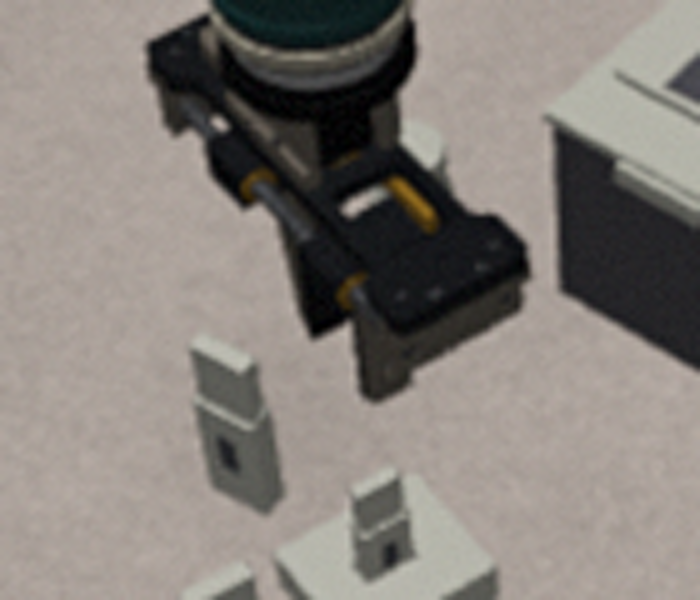

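```bash
python3 - <<'E'
from h import *
im=get_image("wrist");save(im,"w3c.png",(270,170,380,280),6)
s=arm.sense();print(np.round(s["eef_pos"],4),np.round(s["ee_rot"],4),s["contact_force"])
for X in [(0.5854,-.1437,.086),(0.5854,-.1437,.026),(.5854,-.1437,.174)]: print(proj(im,X))
E
```

```text
[ 0.5868 -0.1438  0.1933] [3.1397e+00 1.0000e-04 1.5302e+00] [0.48113629 0.26747719 0.08915392]
[319.82043555 250.75278966]
[319.77638065 230.68618041]
[319.93380525 302.39166877]
```

View pics/w3c.png

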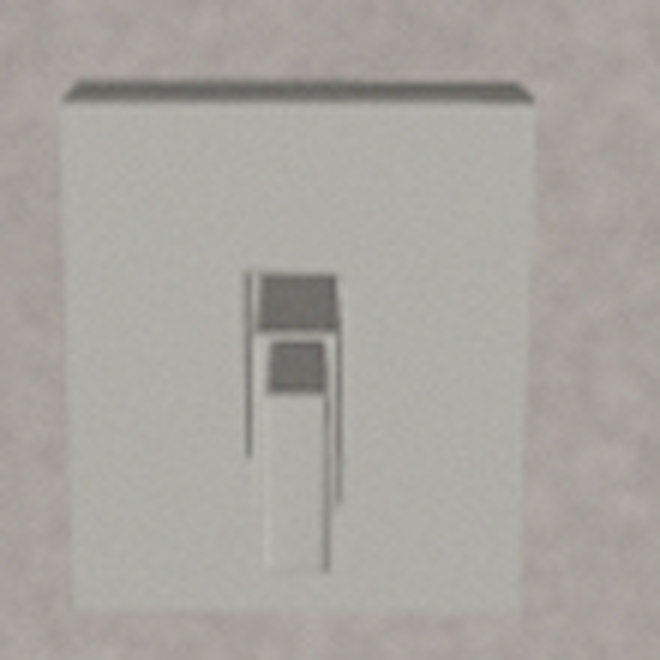

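```bash
python3 -m crank '[{"jaw":0.4,"dx":0,"dy":0,"dz":0.038,"wx":0,"wy":0,"wz":0},{"jaw":0.4,"dx":0,"dy":0,"dz":0.038,"wx":0,"wy":0,"wz":0},{"jaw":0.4,"dx":0,"dy":0,"dz":0.02,"wx":0,"wy":0,"wz":0},{"jaw":0.4,"dx":0,"dy":0,"dz":0.017,"wx":0,"wy":0,"wz":0},{"jaw":0.4,"dx":0,"dy":0,"dz":0,"wx":0,"wy":0,"wz":0},{"jaw":0.4,"dx":0,"dy":0,"dz":0,"wx":0,"wy":0,"wz":0}]'
python3 - <<'E'
from h import *
for i in range(3):
    im=get_image("wrist");s=arm.sense();print(np.round(s["eef_pos"],4),s["contact_force"])
save(im,"w4.png",(220,200,420,350),4)
E
```

```text
time: 5.72
eef_pos: [0.5874, -0.1443, 0.0808]
ee_rot: [3.139, 0.001, 1.53]
contact_force: [0.1, -0.0, -0.1]
grip_width: 0.0369
[ 0.5879 -0.1443  0.0814] [ 0.41099776  0.75348447 -0.51328518]
[ 0.5879 -0.1443  0.0816] [ 0.06230206 -0.53108695 -0.32876463]
[ 0.5877 -0.1442  0.0814] [ 0.63741049 -0.40540626  0.08816304]
```

View pics/w4.png

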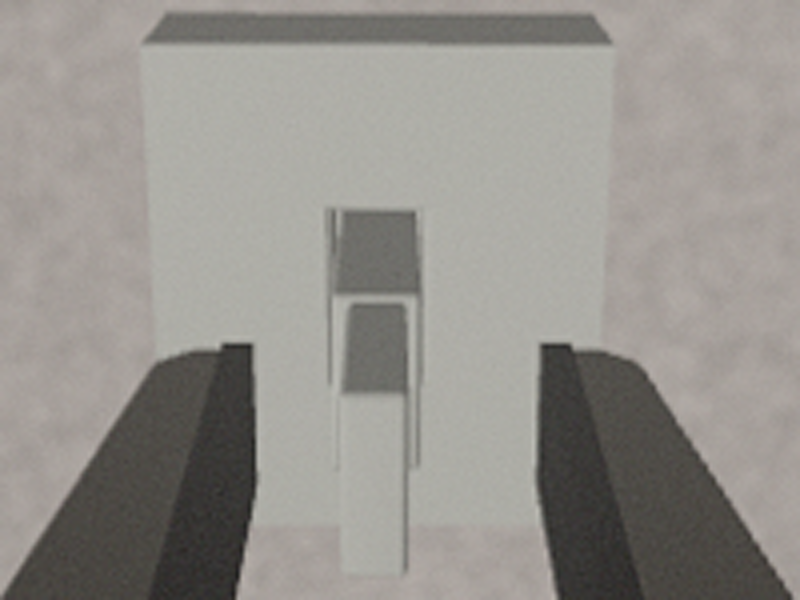

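```bash
python3 -m crank '[{"jaw":0.4,"dx":0,"dy":-0.0025,"dz":0.003,"wx":0,"wy":0,"wz":0},{"jaw":0.4,"dx":0,"dy":0,"dz":0,"wx":0,"wy":0,"wz":0},{"jaw":0,"dx":0,"dy":0,"dz":0,"wx":0,"wy":0,"wz":0},{"jaw":0,"dx":0,"dy":0,"dz":0,"wx":0,"wy":0,"wz":0},{"jaw":0,"dx":0,"dy":0,"dz":0,"wx":0,"wy":0,"wz":0},{"jaw":0,"dx":0,"dy":0,"dz":0,"wx":0,"wy":0,"wz":0},{"jaw":0,"dx":0,"dy":0,"dz":0,"wx":0,"wy":0,"wz":0},{"jaw":0,"dx":0,"dy":0,"dz":0,"wx":0,"wy":0,"wz":0}]' 25
python3 - <<'E'
from h import *
for i in range(2):
    im=get_image("wrist");s=arm.sense();print(np.round(s["eef_pos"],4),s["contact_force"],s["grip_width"])
save(im,"w5.png",(220,200,420,350),4)
E
```

```text
time: 6.53
eef_pos: [0.5842, -0.1437, 0.0758]
ee_rot: [3.14, -0.0, 1.531]
contact_force: [2.0, -0.9, -0.2]
grip_width: 0.0075
[ 0.5842 -0.1437  0.0759] [ 2.5917161   0.38613262 -0.51571066] 0.007955750725758305
[ 0.5841 -0.1437  0.0758] [ 2.87422242 -0.10113597 -0.42833558] 0.007864627112279008
```

View pics/w5.png

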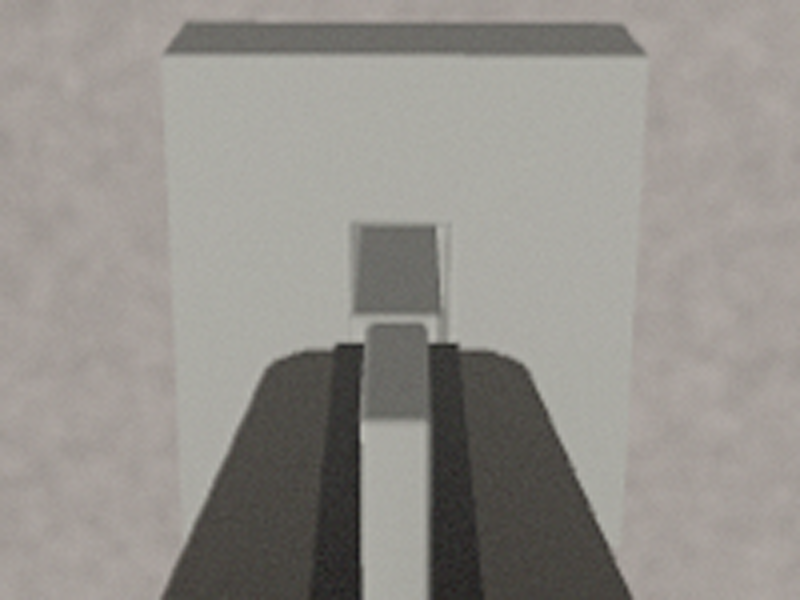

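```bash
python3 -m crank '[{"jaw":0,"dx":0,"dy":0,"dz":-0.015,"wx":0,"wy":0,"wz":0},{"jaw":0,"dx":0,"dy":0,"dz":-0.02,"wx":0,"wy":0,"wz":0},{"jaw":0,"dx":0,"dy":0,"dz":-0.038,"wx":0,"wy":0,"wz":0},{"jaw":0,"dx":0,"dy":0,"dz":-0.038,"wx":0,"wy":0,"wz":0},{"jaw":0,"dx":0,"dy":0,"dz":-0.038,"wx":0,"wy":0,"wz":0},{"jaw":0,"dx":0,"dy":0,"dz":-0.038,"wx":0,"wy":0,"wz":0},{"jaw":0,"dx":0,"dy":0,"dz":-0.02,"wx":0,"wy":0,"wz":0},{"jaw":0,"dx":0,"dy":0,"dz":0,"wx":0,"wy":0,"wz":0}]'
python3 -m crank '[{"jaw":0,"dx":0.0337,"dy":-0.009,"dz":0,"wx":0,"wy":0,"wz":0},{"jaw":0,"dx":0.0337,"dy":-0.009,"dz":0,"wx":0,"wy":0,"wz":0},{"jaw":0,"dx":0.0337,"dy":-0.009,"dz":0,"wx":0,"wy":0,"wz":0},{"jaw":0,"dx":0.0337,"dy":-0.009,"dz":0,"wx":0,"wy":0,"wz":0},{"jaw":0,"dx":0.0337,"dy":-0.009,"dz":0,"wx":0,"wy":0,"wz":0},{"jaw":0,"dx":0.0337,"dy":-0.009,"dz":0,"wx":0,"wy":0,"wz":-0.12},{"jaw":0,"dx":0,"dy":0,"dz":0,"wx":0,"wy":0,"wz":-0.12},{"jaw":0,"dx":0,"dy":0,"dz":0,"wx":0,"wy":0,"wz":0}]'
python3 - <<'E'
from h import *
for i in range(3):
    im=get_image("wrist");s=arm.sense();print(np.round(s["eef_pos"],4),s["ee_rot"],s["contact_force"],s["grip_width"])
save(im,"w6.png")
save(im,"w6c.png",(200,0,440,230),3)
for t in ["bin","slot_zero"]:
    for d in finder.look_for(im,t): print(t,np.round(d["at"],4),d["confidence"],proj(im,d["at"]))
E
```

```text
time: 7.3
eef_pos: [0.5851, -0.1438, 0.288]
ee_rot: [3.134, 0.002, 1.531]
contact_force: [0.2, -1.1, 0.2]
grip_width: 0.0076
time: 7.97
eef_pos: [0.5357, 0.0628, 0.2814]
ee_rot: [-3.139, -0.001, 1.779]
contact_force: [-0.4, -0.6, -0.7]
grip_width: 0.0077
[0.5364 0.0606 0.2814] [-3.13893424e+00  1.46684838e-04  1.76975247e+00] [-0.14735348 -1.00882587 -0.12233025] 0.007826357103050352
[0.5368 0.0593 0.2815] [-3.13923574e+00  3.97529766e-04  1.76633714e+00] [-0.8111363  -0.52974195 -0.84525731] 0.007566876369053935
[0.5371 0.0588 0.2816] [-3.13953319e+00  4.36112655e-04  1.76538511e+00] [-0.20563222 -0.09829636 -1.55470701] 0.007984968273205714
bin [0.5317 0.1544 0.1323] 0.82 [336.80756404 120.95884058]
slot_zero [0.5313 0.1572 0.1293] 0.66 [336.87642316 117.36846222]
```

View pics/w6.png

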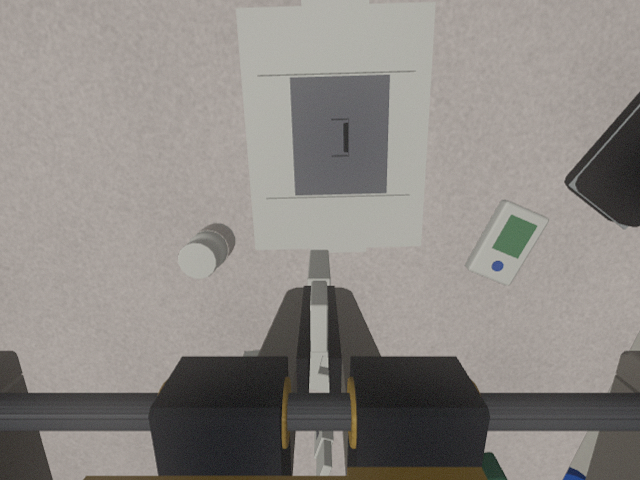

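View pics/w6c.png

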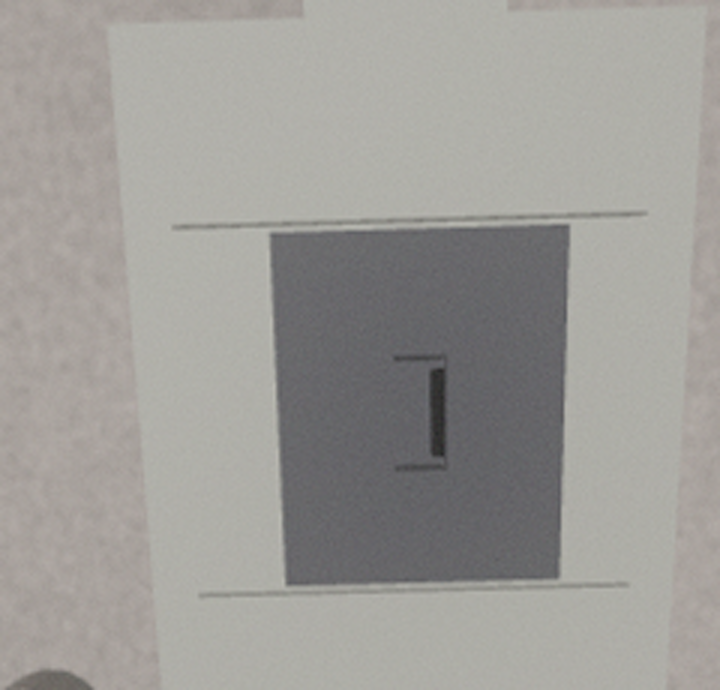

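```bash
python3 - <<'E'
from h import *
im=get_image("wrist")
f=lambda p,z:ray(im,200+p[0]/3,p[1]/3,z)
P=[f(p,.136) for p in [(270,233),(570,226),(559,578),(286,584)]]
print(np.round(P,4),np.mean(P,0))
for i in range(4):
    d=P[i]-P[i-1];print(np.linalg.norm(d),np.degrees(np.arctan2(d[1],d[0])))
S=[f(p,.136) for p in [(394,357),(446,357),(446,468),(394,468)]]
print(np.round(S,4),np.mean(S,0),[np.linalg.norm(S[i]-S[i-1]) for i in range(4)])
print(np.round([f((109,27),.132),f((707,8),.132)],4))
s=arm.sense();print(s["eef_pos"],s["ee_rot"])
# long rails
for a,b in [((173,228),(647,213)),((200,596),(628,584))]:
    d=f(b,.134)-f(a,.134);print(np.degrees(np.arctan2(d[1],d[0])))
e=np.mean(S,0)-s["eef_pos"];psi=np.radians(101.5)
print("tool delta",e[0]*np.cos(psi)+e[1]*np.sin(psi),e[0]*np.sin(psi)-e[1]*np.cos(psi))
E
```

```text
[[0.4909 0.1773 0.136 ]
 [0.5652 0.1936 0.136 ]
 [0.5845 0.1065 0.136 ]
 [0.5105 0.0902 0.136 ]] [0.53777155 0.14192668 0.136     ]
0.08930414857195665 102.65561765754327
0.076034015052965 12.358848185494654
0.08921935269631409 -77.46681350806777
0.07584297770552662 -167.5776855002041
[[0.5278 0.1544 0.136 ]
 [0.5412 0.157  0.136 ]
 [0.5473 0.1294 0.136 ]
 [0.5336 0.1267 0.136 ]] [0.53746818 0.14186943 0.136     ] [np.float64(0.028234767987629396), np.float64(0.013614348499289688), np.float64(0.028239942731551913), np.float64(0.01401533146501236)]
[[0.444  0.2156 0.132 ]
 [0.5863 0.2477 0.132 ]]
[0.53743503 0.05903034 0.28209665] [-3.14064087e+00  1.97460397e-04  1.76671290e+00]
12.789668736794793
12.774625802273029
tool delta 0.08116946285236296 0.016547935470347684
```

```bash
python3 -m crank '[{"jaw":0,"dx":0,"dy":0,"dz":0,"wx":0,"wy":0,"wz":-0.0215},{"jaw":0,"dx":0.027,"dy":0.006,"dz":0,"wx":0,"wy":0,"wz":0},{"jaw":0,"dx":0.027,"dy":0.006,"dz":0,"wx":0,"wy":0,"wz":0},{"jaw":0,"dx":0.027,"dy":0.006,"dz":0,"wx":0,"wy":0,"wz":0},{"jaw":0,"dx":0,"dy":0,"dz":0.03,"wx":0,"wy":0,"wz":0},{"jaw":0,"dx":0,"dy":0,"dz":0.03,"wx":0,"wy":0,"wz":0},{"jaw":0,"dx":0,"dy":0,"dz":0,"wx":0,"wy":0,"wz":0},{"jaw":0,"dx":0,"dy":0,"dz":0,"wx":0,"wy":0,"wz":0}]'
python3 - <<'E'
from h import *
for i in range(3):
    im=get_image("wrist");s=arm.sense()
print(np.round(s["eef_pos"],4),s["ee_rot"],s["contact_force"],s["grip_width"])
save(im,"w7.png",(220,150,420,300),4)
e=np.array([.5375,.1419])-s["eef_pos"][:2];psi=s["ee_rot"][2]
print("tool delta",e[0]*np.cos(psi)+e[1]*np.sin(psi),e[0]*np.sin(psi)-e[1]*np.cos(psi))
im=get_image("side");save(im,"d7.png",(290,180,410,300),5)
E
```

```text
time: 8.93
eef_pos: [0.5365, 0.1428, 0.2217]
ee_rot: [-3.138, -0.0, 1.792]
contact_force: [0.5, 0.1, 0.6]
grip_width: 0.0074
[0.5383 0.1434 0.2243] [ 3.13883619e+00 -3.60472477e-05  1.79126406e+00] [-0.07904577  0.4062701   0.62580262] 0.007671902793354343
tool delta -0.0013074993844895348 -0.001107147134019396
```

View pics/w7.png

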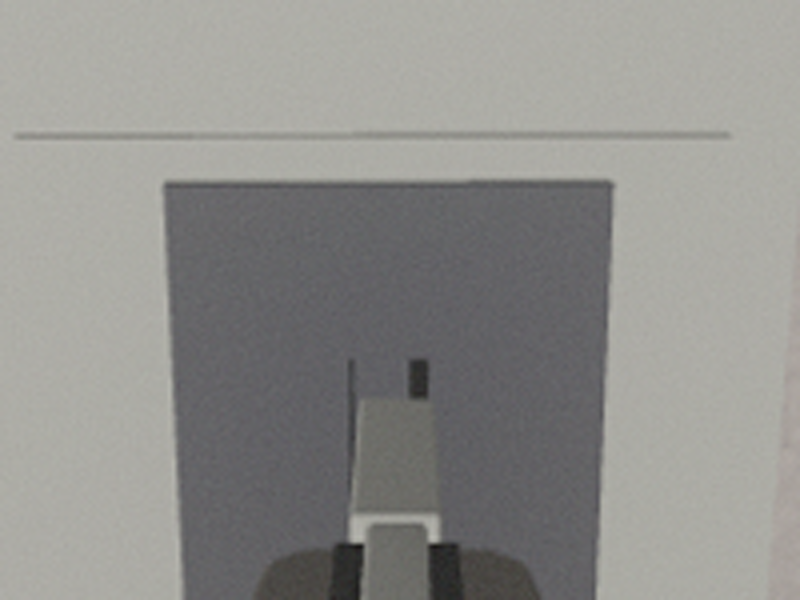

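View pics/d7.png

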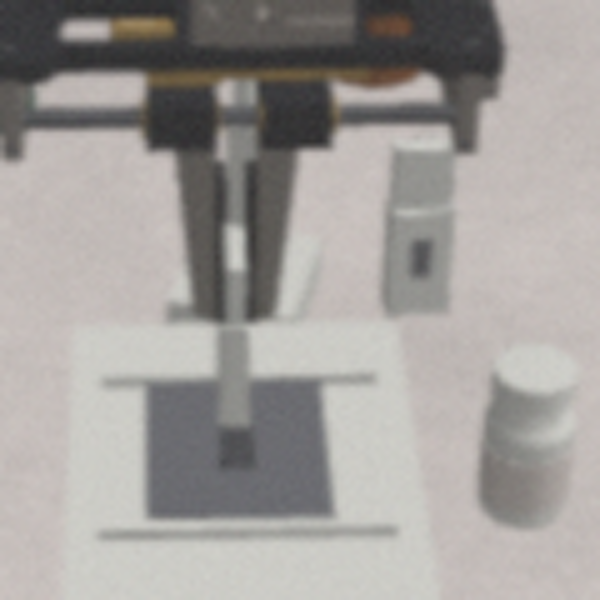

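```bash
python3 -m crank '[{"jaw":0,"dx":-0.0013,"dy":-0.0012,"dz":0,"wx":0,"wy":0,"wz":0},{"jaw":0,"dx":0,"dy":0,"dz":0.008,"wx":0,"wy":0,"wz":0},{"jaw":0,"dx":0,"dy":0,"dz":0.006,"wx":0,"wy":0,"wz":0},{"jaw":0,"dx":0,"dy":0,"dz":0,"wx":0,"wy":0,"wz":0},{"jaw":0,"dx":0,"dy":0,"dz":0,"wx":0,"wy":0,"wz":0}]'
python3 - <<'E'
from h import *
for i in range(3):
    im=get_image("wrist");s=arm.sense()
print(np.round(s["eef_pos"],4),s["ee_rot"],s["contact_force"],s["grip_width"])
save(im,"w8.png",(220,150,420,300),4)
e=np.array([.5375,.1419])-s["eef_pos"][:2];psi=s["ee_rot"][2]
print("tool delta",e[0]*np.cos(psi)+e[1]*np.sin(psi),e[0]*np.sin(psi)-e[1]*np.cos(psi))
E
```

```text
time: 9.55
eef_pos: [0.5358, 0.1418, 0.208]
ee_rot: [-3.14, 0.0, 1.792]
contact_force: [0.0, -0.1, -0.3]
grip_width: 0.0079
[0.5363 0.1421 0.2086] [ 3.14146802e+00 -1.12664754e-04  1.79234089e+00] [-0.19540235 -0.71708953 -0.3350845 ] 0.007612390190798025
tool delta -0.00044070260738469794 0.001108700000771994
```

View pics/w8.png

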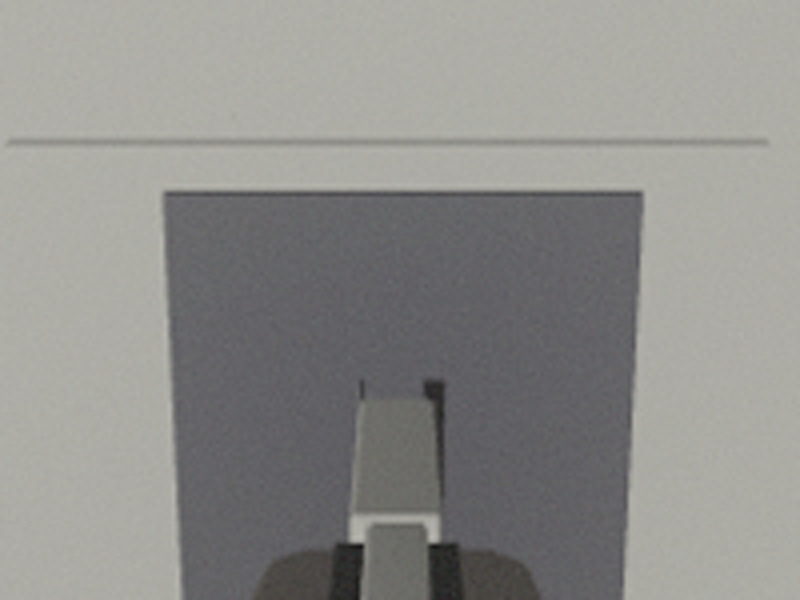

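```bash
python3 - <<'E'
from h import *
im=get_image("wrist");s=arm.sense()
psi=s["ee_rot"][2];ex=np.array([np.cos(psi),np.sin(psi)]);ey=np.array([np.sin(psi),-np.cos(psi)])
for n,p,z in [("slotL",(360,381),.136),("slotR",(444,381),.136),("footL",(359,399),.1408),("footR",(436,399),.1408)]:
    X=ray(im,220+p[0]/4,150+p[1]/4,z)[:2]-s["eef_pos"][:2];print(n,np.round([X@ex*1e3,X@ey*1e3],2))
E
```

```text
slotL [14.32 -6.39]
slotR [14.31  7.41]
footL [12.74 -6.45]
footR [12.73  5.98]
```

```bash
python3 -m crank '[{"jaw":0,"dx":0,"dy":0.0008,"dz":0,"wx":0,"wy":0,"wz":0},{"jaw":0,"dx":0,"dy":0,"dz":0,"wx":0,"wy":0,"wz":0},{"jaw":0,"dx":0,"dy":0,"dz":0.003,"wx":0,"wy":0,"wz":0},{"jaw":0,"dx":0,"dy":0,"dz":0.002,"wx":0,"wy":0,"wz":0},{"jaw":0,"dx":0,"dy":0,"dz":0.001,"wx":0,"wy":0,"wz":0},{"jaw":0,"dx":0,"dy":0,"dz":0,"wx":0,"wy":0,"wz":0},{"jaw":0,"dx":0,"dy":0,"dz":0,"wx":0,"wy":0,"wz":0}]'
python3 - <<'E'
from h import *
for i in range(3):
    im=get_image("wrist");s=arm.sense()
    print(np.round(s["eef_pos"],4),np.round(s["contact_force"],1),s["grip_width"])
E
```

```text
time: 10.33
eef_pos: [0.5369, 0.1421, 0.2024]
ee_rot: [-3.141, -0.0, 1.792]
contact_force: [0.5, 0.1, -0.5]
grip_width: 0.0076
[0.537  0.1421 0.2025] [-0.1 -0.2  0.7] 0.008408938959219884
[0.537  0.1421 0.2026] [-0.2 -0.   0.3] 0.007565522227539286
[0.5371 0.1421 0.2026] [-0.4 -0.2 -0.3] 0.008012605001525184
```

Foot should be about 1.3 mm below the plate top, with no force so far. Continuing in small steps.

```bash
python3 -m crank '[{"jaw":0,"dx":0,"dy":0,"dz":0.002,"wx":0,"wy":0,"wz":0},{"jaw":0,"dx":0,"dy":0,"dz":0.002,"wx":0,"wy":0,"wz":0},{"jaw":0,"dx":0,"dy":0,"dz":0,"wx":0,"wy":0,"wz":0},{"jaw":0,"dx":0,"dy":0,"dz":0,"wx":0,"wy":0,"wz":0}]'
python3 -m crank '[{"jaw":0,"dx":0,"dy":0,"dz":0.002,"wx":0,"wy":0,"wz":0},{"jaw":0,"dx":0,"dy":0,"dz":0.002,"wx":0,"wy":0,"wz":0},{"jaw":0,"dx":0,"dy":0,"dz":0,"wx":0,"wy":0,"wz":0},{"jaw":0,"dx":0,"dy":0,"dz":0,"wx":0,"wy":0,"wz":0}]'
python3 - <<'E'
from h import *
im=get_image("wrist");s=arm.sense()
print(np.round(s["eef_pos"],4),np.round(s["contact_force"],1),s["grip_width"])
save(im,"w9.png",(220,150,420,300),4)
E
```

```text
time: 10.82
eef_pos: [0.5369, 0.1421, 0.1984]
ee_rot: [-3.141, -0.0, 1.792]
contact_force: [-0.2, -0.7, 0.2]
grip_width: 0.008
time: 11.15
eef_pos: [0.5369, 0.1421, 0.1944]
ee_rot: [-3.141, 0.0, 1.792]
contact_force: [-0.9, 0.2, -0.5]
grip_width: 0.0077
[0.537  0.1421 0.1945] [ 0.4  0.2 -0.4] 0.007910915845486081
```

View pics/w9.png

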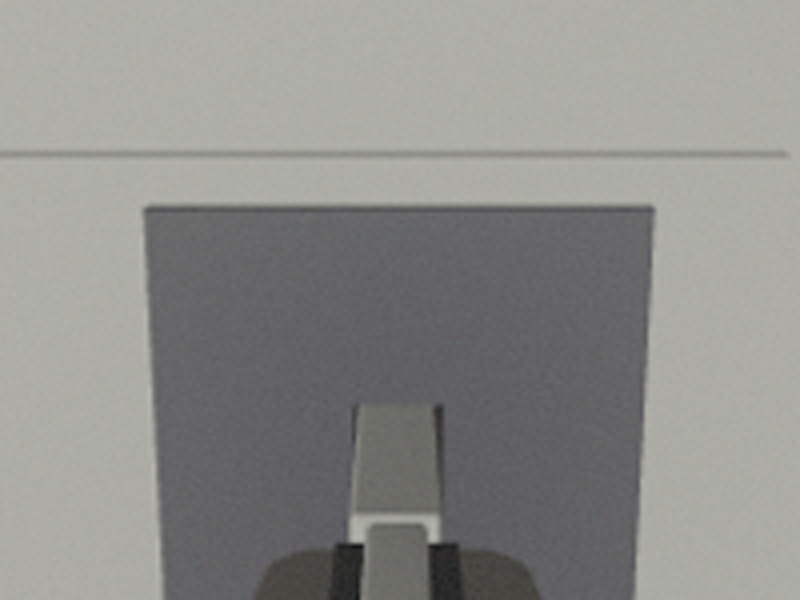

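```bash
R='x'; python3 -m crank '[{"jaw":0,"dx":0,"dy":0,"dz":0.003,"wx":0,"wy":0,"wz":0},{"jaw":0,"dx":0,"dy":0,"dz":0.003,"wx":0,"wy":0,"wz":0},{"jaw":0,"dx":0,"dy":0,"dz":0.003,"wx":0,"wy":0,"wz":0},{"jaw":0,"dx":0,"dy":0,"dz":0,"wx":0,"wy":0,"wz":0}]' 35
python3 -m crank '[{"jaw":0,"dx":0,"dy":0,"dz":0.003,"wx":0,"wy":0,"wz":0},{"jaw":0,"dx":0,"dy":0,"dz":0.003,"wx":0,"wy":0,"wz":0},{"jaw":0,"dx":0,"dy":0,"dz":0,"wx":0,"wy":0,"wz":0}]'
```

```text
time: 11.53
eef_pos: [0.5364, 0.1419, 0.1847]
ee_rot: [-3.14, 0.0, 1.792]
contact_force: [-0.0, 0.2, -1.8]
grip_width: 0.0078
time: 11.78
eef_pos: [0.5364, 0.142, 0.1788]
ee_rot: [-3.14, 0.0, 1.792]
contact_force: [-1.2, 0.1, -1.3]
grip_width: 0.0078
```

```bash
python3 -m crank '[{"jaw":0,"dx":0,"dy":0,"dz":0.003,"wx":0,"wy":0,"wz":0},{"jaw":0,"dx":0,"dy":0,"dz":0.003,"wx":0,"wy":0,"wz":0},{"jaw":0,"dx":0,"dy":0,"dz":0.003,"wx":0,"wy":0,"wz":0},{"jaw":0,"dx":0,"dy":0,"dz":0,"wx":0,"wy":0,"wz":0}]'
python3 - <<'E'
from h import *
for i in range(2):
    im=get_image("side");s=arm.sense();print(np.round(s["eef_pos"],4),np.round(s["contact_force"],1),s["grip_width"])
save(im,"d10.png",(290,180,410,300),5)
im=get_image("wrist");save(im,"w10.png",(220,150,420,300),4)
E
```

```text
time: 12.12
eef_pos: [0.5364, 0.1419, 0.1696]
ee_rot: [-3.14, -0.0, 1.792]
contact_force: [-2.4, -0.8, -1.7]
grip_width: 0.0078
[0.5365 0.1419 0.1698] [-1.9 -0.1 -2.2] 0.007790831510401331
[0.5365 0.1419 0.1699] [-3.7 -0.6 -2.7] 0.008104372284104842
```

View pics/d10.png

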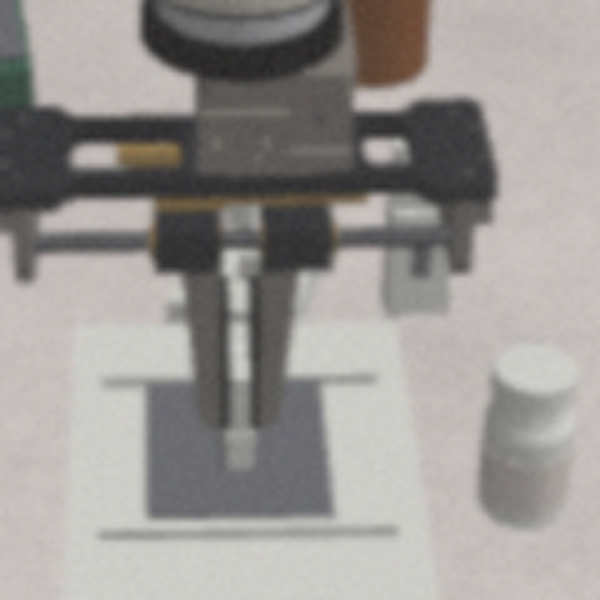

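View pics/w10.png

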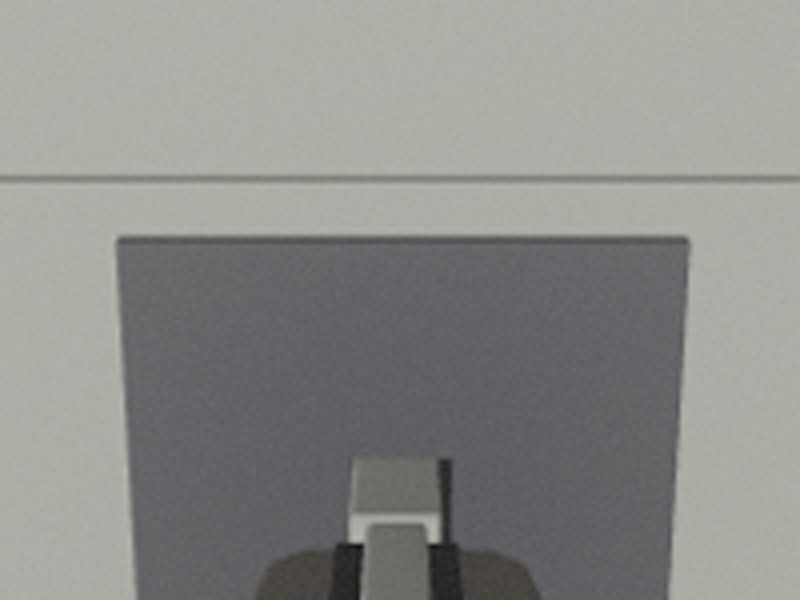

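```bash
python3 -m crank '[{"jaw":0,"dx":0,"dy":0,"dz":0.003,"wx":0,"wy":0,"wz":0},{"jaw":0,"dx":0,"dy":0,"dz":0.003,"wx":0,"wy":0,"wz":0},{"jaw":0,"dx":0,"dy":0,"dz":0.003,"wx":0,"wy":0,"wz":0},{"jaw":0,"dx":0,"dy":0,"dz":0.002,"wx":0,"wy":0,"wz":0},{"jaw":0,"dx":0,"dy":0,"dz":0,"wx":0,"wy":0,"wz":0},{"jaw":0,"dx":0,"dy":0,"dz":0,"wx":0,"wy":0,"wz":0}]'
python3 - <<'E'
from h import *
for i in range(2):
    im=get_image("wrist");s=arm.sense();print(np.round(s["eef_pos"],4),np.round(s["contact_force"],1),s["grip_width"])
save(im,"w11.png",(220,150,420,300),4)
E
```

```text
time: 12.77
eef_pos: [0.5366, 0.142, 0.159]
ee_rot: [-3.141, -0.0, 1.792]
contact_force: [-4.3, 0.2, -1.6]
grip_width: 0.0075
[0.5367 0.142  0.1591] [-3.8 -0.  -2.2] 0.007916276117987873
[0.5367 0.142  0.1591] [-2.8 -0.7 -2. ] 0.008253720390775751
```

View pics/w11.png

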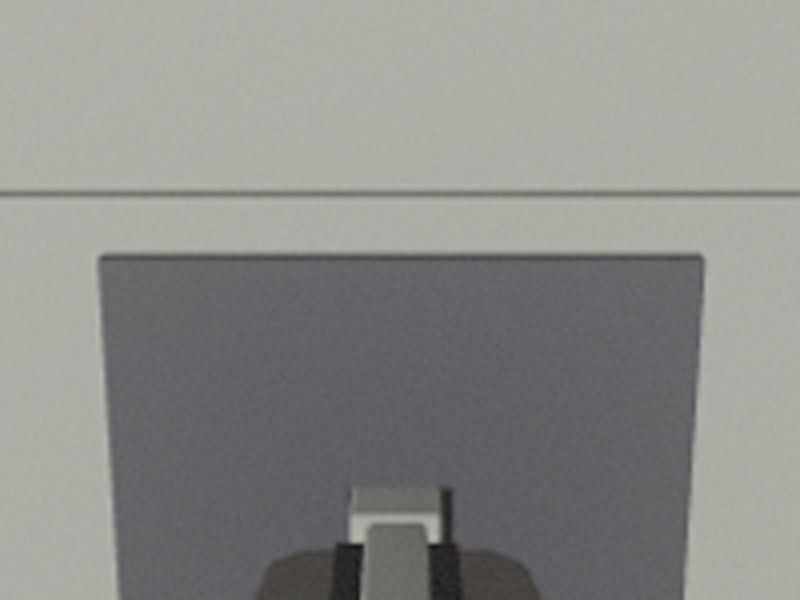

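```bash
python3 -m crank '[{"jaw":0.3,"dx":0,"dy":0,"dz":0,"wx":0,"wy":0,"wz":0},{"jaw":0.3,"dx":0,"dy":0,"dz":0,"wx":0,"wy":0,"wz":0},{"jaw":0.3,"dx":0,"dy":0,"dz":0,"wx":0,"wy":0,"wz":0},{"jaw":0.3,"dx":0,"dy":0,"dz":0,"wx":0,"wy":0,"wz":0}]'
python3 - <<'E'
from h import *
im=get_image("wrist");s=arm.sense();print(np.round(s["eef_pos"],4),np.round(s["contact_force"],1),s["grip_width"])
save(im,"w12.png",(220,150,420,300),4)
E
```

```text
time: 13.2
eef_pos: [0.538, 0.1424, 0.1602]
ee_rot: [3.139, -0.0, 1.792]
contact_force: [-0.3, 1.0, -0.6]
grip_width: 0.0273
[0.5378 0.1423 0.1601] [-0.2 -0.2 -0.2] 0.027687450797765925
```

View pics/w12.png

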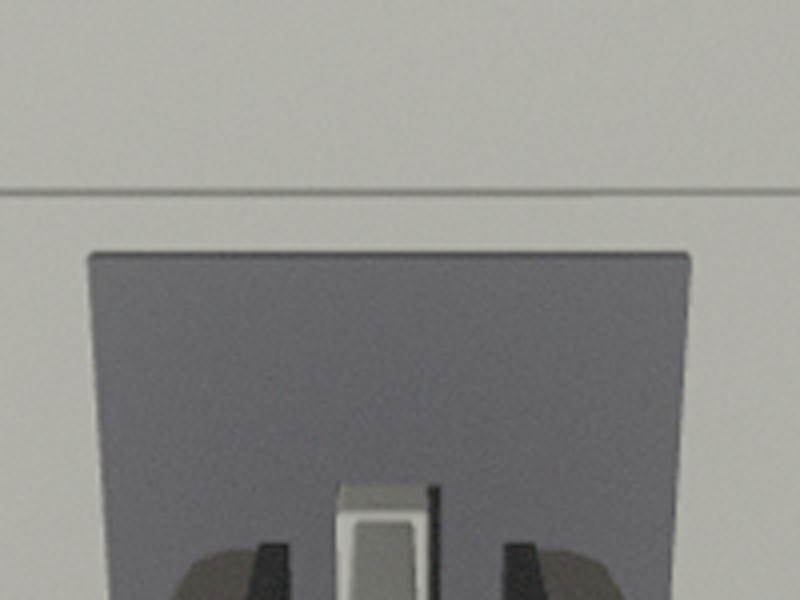

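```bash
python3 -m crank '[{"jaw":0.3,"dx":0,"dy":0,"dz":-0.025,"wx":0,"wy":0,"wz":0},{"jaw":0.3,"dx":0,"dy":0,"dz":-0.025,"wx":0,"wy":0,"wz":0},{"jaw":0.3,"dx":0,"dy":-0.0015,"dz":0,"wx":0,"wy":0,"wz":0},{"jaw":0,"dx":0,"dy":0,"dz":0,"wx":0,"wy":0,"wz":0},{"jaw":0,"dx":0,"dy":0,"dz":0,"wx":0,"wy":0,"wz":0},{"jaw":0,"dx":0,"dy":0,"dz":0,"wx":0,"wy":0,"wz":0},{"jaw":0,"dx":0,"dy":0,"dz":0,"wx":0,"wy":0,"wz":0}]'
python3 - <<'E'
from h import *
for i in range(2):
    im=get_image("wrist");s=arm.sense();print(np.round(s["eef_pos"],4),np.round(s["contact_force"],1),s["grip_width"])
save(im,"w13.png",(220,150,420,300),4)
im=get_image("side");save(im,"d13.png",(290,180,410,300),5)
E
```

```text
time: 13.83
eef_pos: [0.5351, 0.1415, 0.2086]
ee_rot: [-3.14, -0.0, 1.792]
contact_force: [-0.4, 0.2, 0.6]
grip_width: 0.0028
[0.5351 0.1416 0.2087] [-0.6 -0.1  0.1] 0.0007692391810265895
[0.5352 0.1417 0.2088] [ 0.6 -0.3  0.1] 0.0006157814861955156
```

View pics/w13.png

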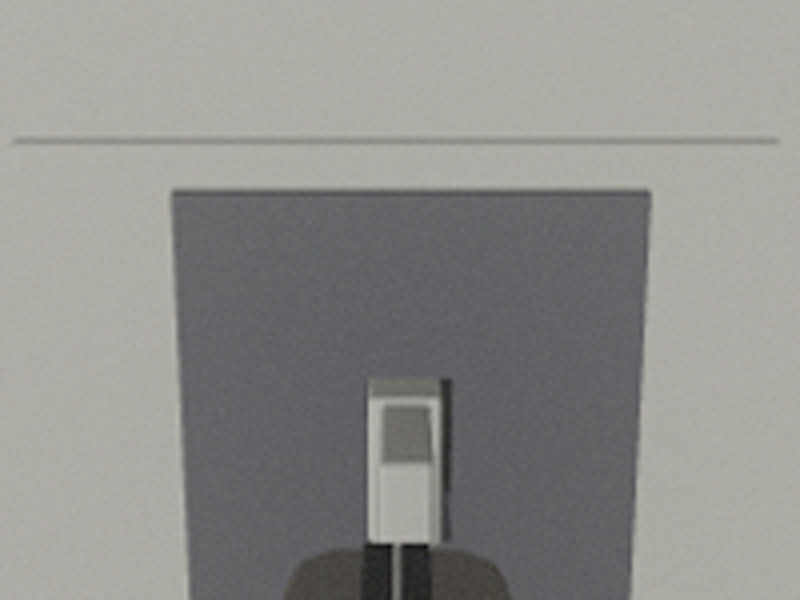

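View pics/d13.png

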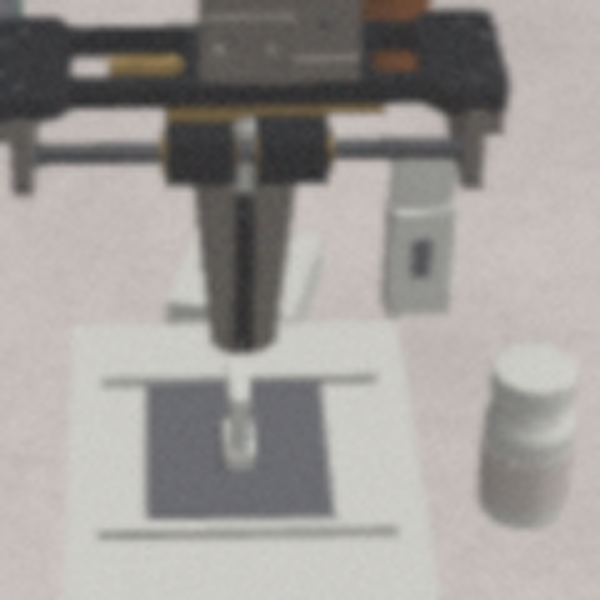

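```bash
python3 -m crank '[{"jaw":0,"dx":0,"dy":0,"dz":0.01,"wx":0,"wy":0,"wz":0},{"jaw":0,"dx":0,"dy":0,"dz":0.01,"wx":0,"wy":0,"wz":0},{"jaw":0,"dx":0,"dy":0,"dz":0.002,"wx":0,"wy":0,"wz":0},{"jaw":0,"dx":0,"dy":0,"dz":0,"wx":0,"wy":0,"wz":0}]'
python3 -m crank '[{"jaw":0,"dx":0,"dy":0,"dz":0.002,"wx":0,"wy":0,"wz":0},{"jaw":0,"dx":0,"dy":0,"dz":0.002,"wx":0,"wy":0,"wz":0},{"jaw":0,"dx":0,"dy":0,"dz":0.002,"wx":0,"wy":0,"wz":0},{"jaw":0,"dx":0,"dy":0,"dz":0,"wx":0,"wy":0,"wz":0}]'
python3 -m crank '[{"jaw":0,"dx":0,"dy":0,"dz":0.002,"wx":0,"wy":0,"wz":0},{"jaw":0,"dx":0,"dy":0,"dz":0.002,"wx":0,"wy":0,"wz":0},{"jaw":0,"dx":0,"dy":0,"dz":0,"wx":0,"wy":0,"wz":0}]'
python3 - <<'E'
from h import *
for i in range(2):
    im=get_image("wrist");s=arm.sense();print(np.round(s["eef_pos"],4),np.round(s["contact_force"],1),s["grip_width"])
save(im,"w14.png",(220,150,420,300),4)
E
```

```text
time: 14.32
eef_pos: [0.5349, 0.1416, 0.1863]
ee_rot: [-3.139, -0.0, 1.792]
contact_force: [1.2, 0.5, -0.1]
grip_width: 0.0003
time: 14.65
eef_pos: [0.5355, 0.1418, 0.1815]
ee_rot: [-3.141, 0.0, 1.792]
contact_force: [-1.5, 0.5, 0.9]
grip_width: 0.0004
time: 14.9
eef_pos: [0.5354, 0.1417, 0.1773]
ee_rot: [-3.141, 0.0, 1.792]
contact_force: [-0.0, 0.3, 0.8]
grip_width: 0.0005
[0.5354 0.1417 0.1773] [-0.   0.4  0.5] 0.0005407487321778088
[0.5354 0.1417 0.1773] [ 0.3  0.8 -0.2] 0.0005279124131134162
```

View pics/w14.png

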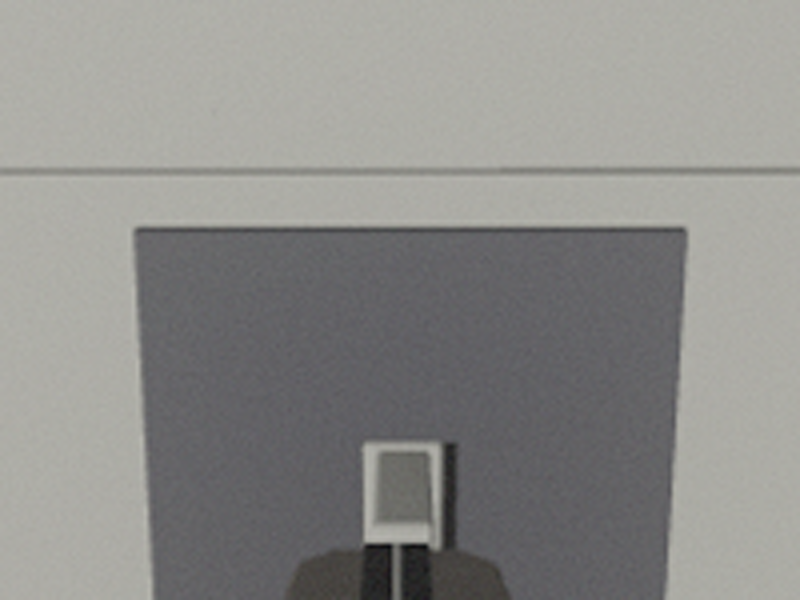

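```bash
python3 -m crank '[{"jaw":0,"dx":0,"dy":0,"dz":0.002,"wx":0,"wy":0,"wz":0},{"jaw":0,"dx":0,"dy":0,"dz":0.002,"wx":0,"wy":0,"wz":0},{"jaw":0,"dx":0,"dy":0,"dz":0.002,"wx":0,"wy":0,"wz":0},{"jaw":0,"dx":0,"dy":0,"dz":0,"wx":0,"wy":0,"wz":0}]'
python3 -m crank '[{"jaw":0,"dx":0,"dy":0,"dz":0.002,"wx":0,"wy":0,"wz":0},{"jaw":0,"dx":0,"dy":0,"dz":0.002,"wx":0,"wy":0,"wz":0},{"jaw":0,"dx":0,"dy":0,"dz":0.002,"wx":0,"wy":0,"wz":0},{"jaw":0,"dx":0,"dy":0,"dz":0,"wx":0,"wy":0,"wz":0}]'
python3 - <<'E'
from h import *
for i in range(2):
    im=get_image("wrist");s=arm.sense();print(np.round(s["eef_pos"],4),np.round(s["contact_force"],1),s["grip_width"])
save(im,"w15.png",(220,150,420,300),4)
E
```

```text
time: 15.33
eef_pos: [0.5354, 0.1417, 0.1711]
ee_rot: [-3.141, 0.0, 1.792]
contact_force: [-0.8, -0.0, -0.5]
grip_width: 0.0007
time: 15.67
eef_pos: [0.5353, 0.1417, 0.165]
ee_rot: [-3.141, -0.0, 1.792]
contact_force: [-0.2, -0.5, -0.8]
grip_width: 0.0003
[0.5353 0.1417 0.1651] [-0.3  0.4 -0.1] 0.0005983561381008703
[0.5353 0.1417 0.1651] [ 0.7 -0.6 -0.9] 0.0003096268696107296
```

View pics/w15.png

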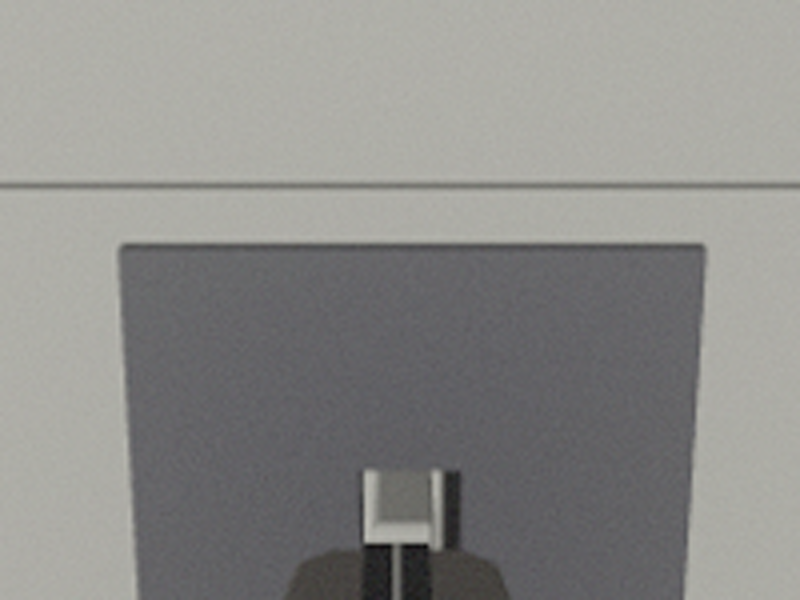

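```bash
python3 -m crank '[{"jaw":0,"dx":0,"dy":0,"dz":0.002,"wx":0,"wy":0,"wz":0},{"jaw":0,"dx":0,"dy":0,"dz":0.002,"wx":0,"wy":0,"wz":0},{"jaw":0,"dx":0,"dy":0,"dz":0.002,"wx":0,"wy":0,"wz":0},{"jaw":0,"dx":0,"dy":0,"dz":0,"wx":0,"wy":0,"wz":0}]'
python3 -m crank '[{"jaw":0,"dx":0,"dy":0,"dz":0.002,"wx":0,"wy":0,"wz":0},{"jaw":0,"dx":0,"dy":0,"dz":0,"wx":0,"wy":0,"wz":0},{"jaw":0,"dx":0,"dy":0,"dz":0,"wx":0,"wy":0,"wz":0}]'
python3 - <<'E'
from h import *
for i in range(2):
    im=get_image("wrist");s=arm.sense();print(np.round(s["eef_pos"],4),np.round(s["contact_force"],1),s["grip_width"])
save(im,"w16.png",(220,150,420,300),4)
E
```

```text
time: 16.1
eef_pos: [0.5353, 0.1416, 0.159]
ee_rot: [-3.141, 0.0, 1.792]
contact_force: [-0.3, -0.1, -0.3]
grip_width: 0.0
time: 16.35
eef_pos: [0.5354, 0.1417, 0.1572]
ee_rot: [-3.141, 0.0, 1.792]
contact_force: [-0.1, 0.7, -0.5]
grip_width: 0.0002
[0.5355 0.1417 0.1574] [ 0.2 -0.4 -0. ] 0.00022290429606335415
[0.5355 0.1418 0.1575] [0.2 0.1 0.9] 0.0006737796548463272
```

View pics/w16.png

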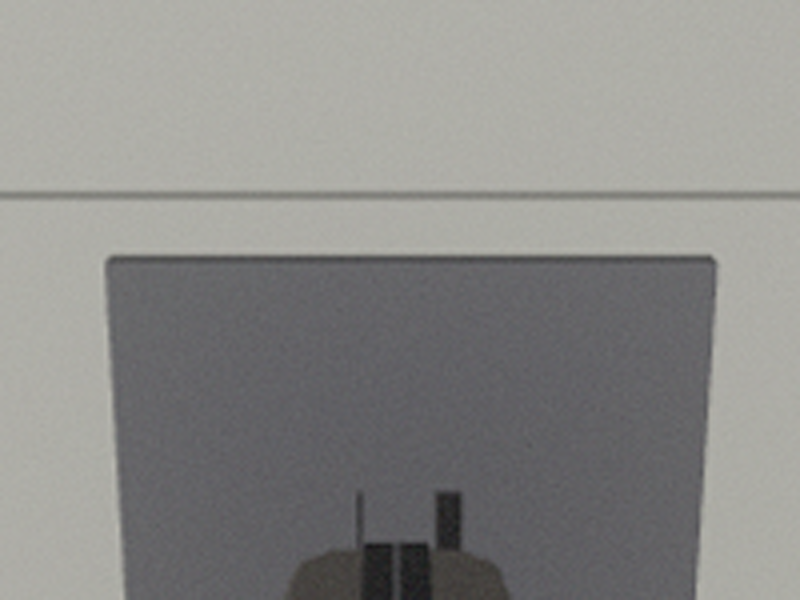

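The cassette no longer shows in the slot. I'll back off and look.

```bash
python3 -m crank '[{"jaw":0,"dx":0,"dy":0,"dz":-0.02,"wx":0,"wy":0,"wz":0},{"jaw":0,"dx":0,"dy":0,"dz":-0.04,"wx":0,"wy":0,"wz":0},{"jaw":0,"dx":0,"dy":0,"dz":-0.04,"wx":0,"wy":0,"wz":0},{"jaw":0,"dx":0,"dy":0,"dz":-0.02,"wx":0,"wy":0,"wz":0},{"jaw":0,"dx":-0.035,"dy":0,"dz":0,"wx":0,"wy":0,"wz":0},{"jaw":0,"dx":-0.035,"dy":0,"dz":0,"wx":0,"wy":0,"wz":0},{"jaw":0,"dx":0,"dy":0,"dz":0,"wx":0,"wy":0,"wz":0},{"jaw":0,"dx":0,"dy":0,"dz":0,"wx":0,"wy":0,"wz":0}]'
python3 - <<'E'
from h import *
a=get_image("wrist");b=get_image("side");c=get_image("scene");s=arm.sense();print(np.round(s["eef_pos"],4),np.round(s["contact_force"],1),s["time"])
save(a,"w17.png",(260,70,420,190),5);save(b,"d17.png");save(c,"s17.png")
E
```

```text
time: 17.12
eef_pos: [0.5513, 0.0711, 0.2775]
ee_rot: [-3.141, 0.001, 1.788]
contact_force: [0.3, 1.3, -0.6]
grip_width: 0.0006
[0.5505 0.0748 0.2775] [0.6 0.7 0.5] 17.2667
```

View pics/w17.png

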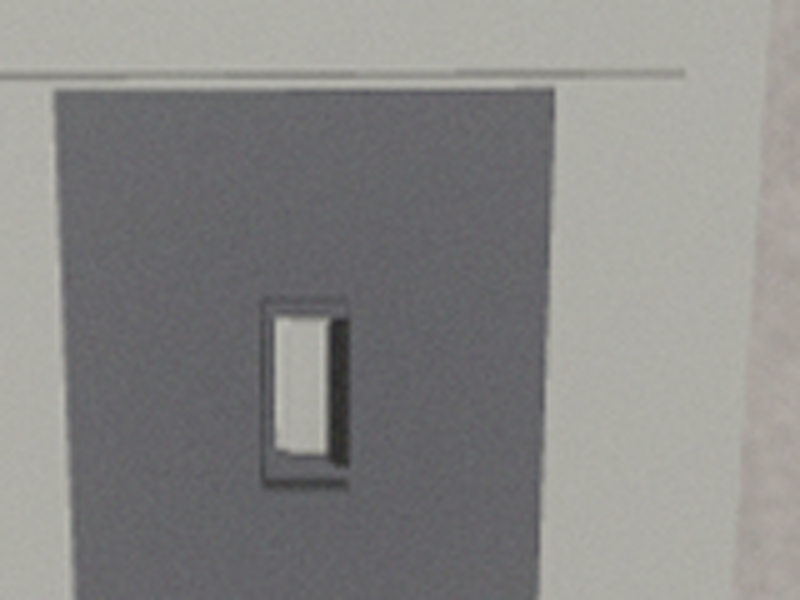

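View pics/d17.png

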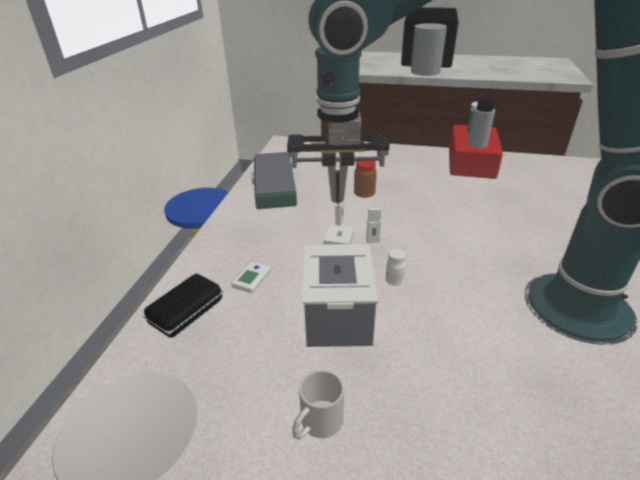

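View pics/s17.png

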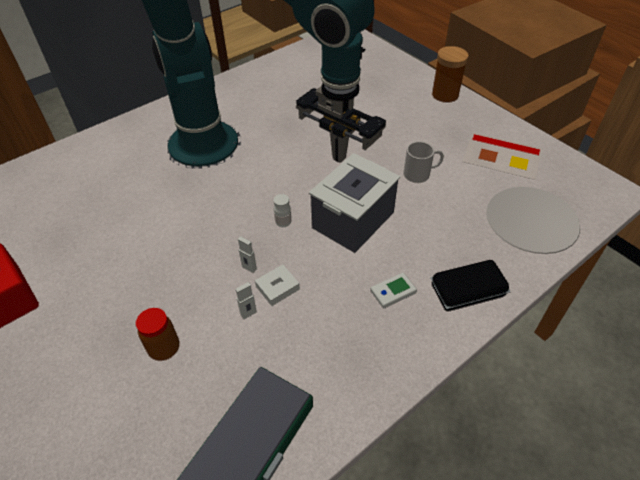

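White shows down the slot at crop (300,385). I need to know whether it's lying at the bottom or hanging in the slot, so I'll check parallax from shifted viewpoints.

```bash
python3 -m crank '[{"jaw":0,"dx":-0.03,"dy":0,"dz":0,"wx":0,"wy":0,"wz":0},{"jaw":0,"dx":0,"dy":0,"dz":0,"wx":0,"wy":0,"wz":0},{"jaw":0,"dx":0,"dy":0,"dz":0,"wx":0,"wy":0,"wz":0}]'
python3 - <<'E'
from h import *
a=get_image("wrist");save(a,"w18.png",(260,70,420,190),5);print(np.round(-np.array(a["R"]).T@a["t"],4))
E
python3 -m crank '[{"jaw":0,"dx":0,"dy":-0.03,"dz":0,"wx":0,"wy":0,"wz":0},{"jaw":0,"dx":0,"dy":0,"dz":0,"wx":0,"wy":0,"wz":0},{"jaw":0,"dx":0,"dy":0,"dz":0,"wx":0,"wy":0,"wz":0}]'
python3 - <<'E'
from h import *
a=get_image("wrist");save(a,"w19.png",(290,70,450,190),5);print(np.round(-np.array(a["R"]).T@a["t"],4))
E
```

```text
time: 17.52
eef_pos: [0.5575, 0.044, 0.2773]
ee_rot: [-3.141, -0.0, 1.791]
contact_force: [-0.1, 0.7, 0.7]
grip_width: 0.0004
[0.5388 0.1253 0.4306]
time: 17.82
eef_pos: [0.5273, 0.0389, 0.2777]
ee_rot: [-3.142, 0.0, 1.794]
contact_force: [0.5, -0.2, 1.1]
grip_width: 0.0003
[0.5083 0.1202 0.431 ]
```

View pics/w18.png

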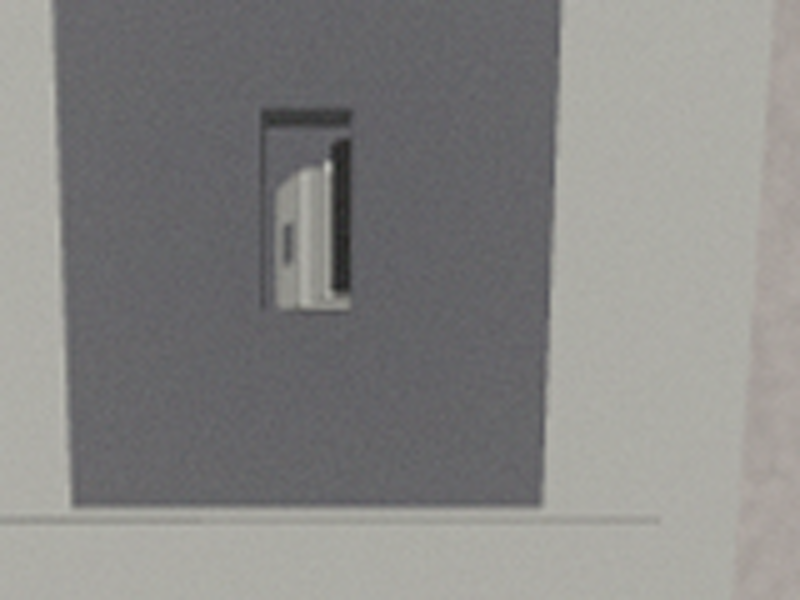

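View pics/w19.png

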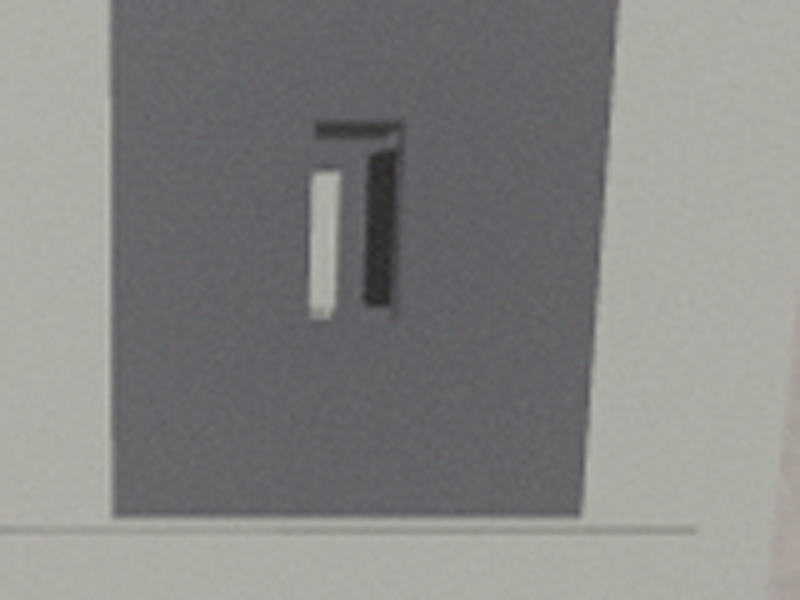

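```bash
python3 - <<'E'
from h import *
s=arm.sense();print(s["time"],np.round(s["contact_force"],1));print(arm.close_job())
E
```

```text
17.8667 [0.6 0.5 0.2]
the job is handed in; nothing more can be done
None
```

The used cassette is in the bin, and I handed the job in at 17.9 s of the 72 s allowed. I took the smallest cassette, the only one standing in the stand's groove, and gripped it by the tab. The slot showed in the wrist camera, so I lined up on it there and lowered the foot in gently instead of tapping along the plate. I pushed it past the wiper, released it, and pressed the top down with closed fingertips until it dropped.

- **Forces:** the readings I took while inserting and pushing stayed under about 5 N. The fingertips stopped about 4 mm above the plate and never pressed on it.
- **Cassette in the bin:** the slot is clear of the cassette. Views from shifted camera positions put its top at about z = 0.06 to 0.08 m. That fits a cassette standing on the floor (top at 0.082 m) and is too low for one still held in the slot. It is a rough estimate.
- **Other objects:** the final pictures show the jars, mug, meter and the other two cassettes where they were. The gripper was shut and clear of everything at z = 0.28 m.
- **Disagreements:** the fixed cameras differed by about 5 to 8 mm on the bin's position, so I relied on the wrist camera. Vertical force read slightly negative (about -2 N) in the wiper, where I expected an upward push.

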